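# Check the fill of a solder-paste cartridge with a depth gauge

### The job

Check how much paste is left in the open cartridge, the one with the white bush: take the depth gauge from its cradle and push it straight down into the bush until its collar stops on the bush, without forcing it, then draw it straight out. Finish while holding the gauge in the gripper, level and still, at least 20 cm above the bench and clear of everything, so that the plunger at its tip can be read: keep the fingers off the plunger and do not shift it after the measurement. Leave the other things on the bench where they are.

Things in the scene. Friction and masses are not known exactly. Their poses are not given: they have to be found in the camera images.
- gauge: depth gauge, 122 g, 218 mm long, lying level. Origin: centre of the collar's flat stop face; x along the gauge to its tip, z up at the start. Along x: steel sleeve 8 mm thick from 0 to +70 mm, tapered end, then the yellow plunger; steel collar 26 mm across from -6 to 0; neck to -12; handle from -72 to -12; tail 8 mm thick to -92; black button 13 mm across to -98. Centre of mass about -17
- handle (a point): middle of the gauge's handle, on its axis 42 mm behind the collar face: aluminium bar 60 mm long in x, 14 mm wide in y (flat sides to grip), 18 mm high in z; axes as the gauge
- plunger: yellow plunger 5 mm thick, ringed every 5 mm, telescoping in the gauge's sleeve; origin: its free end, the gauge's very tip, at first +115 to +120 mm on the gauge's x axis. It slides up to 50 mm into the sleeve against 3 N of friction and stays where it was pushed to: what still sticks out is the reading
- barrel: opaque amber cartridge, 25 mm thick, fixed, with a white bush in its open end. Origin: centre of the bush's mouth, level with its flat top (34 mm across); z: along the bore, out of the mouth, leaning 45 degrees from vertical toward the robot; mouth 122 mm above the bench. Funnel 17 mm wide, narrowing within 6 mm to a bore 10.6 mm wide, 35 mm deep; below it the barrel is 22 mm wide
- follower: white follower piston lying on the paste inside that barrel, stiff (60 N), not to be moved; origin: centre of its top face, 75 to 102 mm below the mouth along the bore, so it pushes the plunger 18 to 45 mm into the sleeve as the collar seats
- stand: grey sheet-metal stand, fixed, foot 132 x 170 mm; origin under its middle, x away from the mouths. Carries three cartridges side by side, 50 mm apart along its y, at one slant, in any order: the open one and two with blue caps that reach 8 mm past the plane of the open mouth
- cradle: black base 150 x 52 mm, 10 mm high, with two aluminium V forks, fixed; x along the gauge to its tip; origin on the bench under the handle's middle. Gauge axis 75 mm above the bench; forks at x = -40 (under the tail) and +64 mm (under the sleeve), free beside and below the handle. Fingers leaning up to 30 degrees, pointing to the tip, clear the tail
- solder_spool: bystander: reel of solder with blue flanges, 60 mm across, 48 mm high; origin on the bench near it
- tip_tin: bystander: round white tin, 50 mm across, 24 mm high; origin under its middle
- flux_bottle: bystander: amber bottle with black needle cap, 35 mm across, 102 mm high; origin under its middle

How it is judged:
By the outcome, as a careful person would: the job done as asked, in the order asked, and still so for the second after the job is handed in, while the arm keeps its last pose, push and grip.
It also fails if it takes over 58 s, if anything falls off the work surface, if the arm or the gripper's body presses on something with over 40 N, if the wrist force passes 120 N, or if a joint passes its speed limit or range.

### The arm

A 6-joint arm with a two-finger parallel gripper is mounted at the origin on a cart in front of the work surface, level with it; the furniture and walls round the work are solid. World frame = base frame: x ahead of the robot, y to its left, z up, the work surface at z = 0. Lengths are in m, angles in rad, forces in N, time in s.
With the tool pointing down it reaches from about 0.35 to 0.875 m from the base axis. Payload 4.2 kg.
Tool frame: the origin (TCP) lies at the very end of the fingers, on their centre line; the grasp point (between the pads) lies 19 mm behind it (env.grasp_offset is the distance from the TCP to the grasp point, in m); z points along the fingers, y is the direction in which the jaws open and shut (so a half turn about z gives the same grasp; the last joint's range is limited). The gripper opens to 87 mm and grips with 3 to 60 N. Pads are 19 mm wide; open, the fingers measure 117 mm over their backs; the gripper's body (75 mm by 190 mm) begins 51 mm behind the grasp point.
Start: joints at [1.402, 0.385, 0.008, 0, -1.194, -0.259], TCP at [0.259, 0.569, 0.192] pointing down, gripper open.
Joint ranges: [-3.14, 3.14], [-1.21, 2.06], [-1.07, 1.41], [-3.16, 2.05], [-2.99, -0.16], [-3.1, 3.1]. Speed limits (rad/s): [2.79, 2.79, 3.14, 3.14, 3.14, 3.14].

### API

Orientations are given as [roll, pitch, yaw] about the fixed x, y, z axes, in that order (R = Rz(yaw) Ry(pitch) Rx(roll)).
In Python, from cell import env gives the robot as it stands. The module is installed in compiled form; this text tells all that it offers. Calls block until the motion is done:
- env.move_ptp(position, orientation): joint-space move of the TCP to a pose.
- env.move_linear(position, attitude=None, v=0.15, stop_force=None): straight line of the TCP; attitude=None keeps the orientation; v is the mean speed in m/s. With stop_force (N) it stops when the force on the tool has changed by that much, and returns True; else False.
- env.goto_joints(angles): joint-space move.
- env.open() and env.clamp(f_grip=None): open the fingers fully, or close them until they stop; f_grip is the grip in N (None keeps the last).
- env.sleep(seconds).
- env.solve_ik(position, orientation): joint angles nearest the present ones, or None.
- env.read_state(): the state.
- env.snapshot(name): name is "scene" or "top" or "wrist"; returns the picture (480x640x3 uint8, red, green, blue); there is no depth.
- env.camera_info(name): a dict with "vertical_fov" (degrees; the focal length in pixels is half the picture's height over the tangent of half this angle, whatever the lens; pixels are square), "cx", "cy" (the principal point, pixels), "D" ([k1, k2, p1, p2, k3] as OpenCV has them; the pictures are not rectified), "rvec" (rotation vector, rad) and "tvec" (3), from world to camera coordinates, as OpenCV has them. Camera axes: x right, y down, z forward; pixel columns grow to the right and rows downward; lengths in m; the calibration is good to about 2 mm. A picture is of the moment at which its call begins: read the wrist's pose just before it. camera_info takes no time and is no camera call; for the wrist camera it gives the pose at the moment of the call.
A pose or a line that the arm cannot do raises env.MotionError and nothing moves.
- env.sign_off(): hands the job in, once; it reports no verdict.
Trained networks look in the newest picture that a camera, given by its name, has taken for a name from the list of things; names that differ only in an ending like _2 or _b are one class to them, and where a whole thing is asked for, a point or a joint stands for the part that bears it (a point fixed in the world has none). Each returns a list of dicts, best first, with "score" (0 to 1); they miss things now and then, are a little off and sometimes report something else, mostly with a low value. They report only what shows in the picture. A call takes as long as a camera call.
- env.regions_of(camera, thing): "mask" (480x640 bool, what is visible of it) and "box" ([left, top, right, bottom] in pixels, round what is visible of it).
The state is a dict: "t": time; "qpos": joint angles; "qd": joint speeds; "tau": joint torques, N m; "tcp_pos": TCP position; "ee_rot": TCP orientation; "wrist_force": force on the tool from outside, world axes, zero at the start; "moment": the same for the moment, N m; "opening": finger opening in m.
Only numpy, scipy, OpenCV 4.12 (cv2) and the standard library are available. Lean on these libraries where they do the work, as an engineer would, in place of code of your own. Each camera call takes 0.05 s, during which the arm holds its last target.

## Working session

There is one attempt and no reset: what is moved stays moved. The work goes in short steps, each a Python script; the robot and the scene stay as the last script left them, time stands still between calls to the robot, and variables do not carry over. Pictures are saved under pics/ and viewed, and the job is handed in when it is done.

```bash
mkdir -p pics; ls
python3 - <<'E'
from cell import env
import cv2,numpy as np
s=env.read_state();print(s)
for c in ["scene","top","wrist"]:
    im=env.snapshot(c);cv2.imwrite(f"pics/{c}0.png",im[:,:,::-1]);print(c,env.camera_info(c))
print(env.read_state()['t'],env.grasp_offset)
E
```

```text
pics
{'t': 0.0, 'qpos': array([ 1.40157947e+00,  3.85549597e-01,  6.62193275e-03, -5.25486758e-04,
       -1.19400047e+00, -2.58603146e-01]), 'qd': array([ 0.00146275, -0.00082619,  0.00038113,  0.00131626,  0.00033359,
       -0.00028309]), 'tau': array([-1.73265616e-04, -3.90668392e+01,  1.87407714e+01,  4.22006384e+00,
        1.09893386e-02, -1.90036858e-04]), 'tcp_pos': array([0.25900249, 0.56806429, 0.19065843]), 'ee_rot': array([ 3.13940684e+00, -7.32027121e-05, -4.28013796e-01]), 'wrist_force': array([ 0.39037745, -0.05456792,  0.47481889]), 'moment': array([ 0.02251131,  0.02585042, -0.02831848]), 'opening': 0.08714373371147675}
scene {'vertical_fov': 44.7351238856167, 'cx': 319.462125930405, 'cy': 237.18283308698034, 'D': array([0.05785218, 0.        , 0.        , 0.        , 0.        ]), 'rvec': array([ 2.31892071, -0.74029813,  0.30365331]), 'tvec': array([-0.50475237,  0.23959268,  1.05021843])}
top {'vertical_fov': 47.87889078463662, 'cx': 322.62661105990645, 'cy': 242.96510767391518, 'D': array([-0.09654978,  0.        ,  0.        ,  0.        ,  0.        ]), 'rvec': array([ 2.10310471, -2.15660044,  0.16916789]), 'tvec': array([-0.08616113,  0.56416386,  1.07528222])}
wrist {'vertical_fov': 64.63622134576335, 'cx': 324.7653217489507, 'cy': 232.88118210942235, 'D': array([-0.07381122,  0.        ,  0.        ,  0.        ,  0.        ]), 'rvec': array([-1.61542855,  2.51090002,  0.32009396]), 'tvec': array([ 0.62284733, -0.03100028,  0.39001325])}
0.15 0.0187
```

View pics/scene0.png

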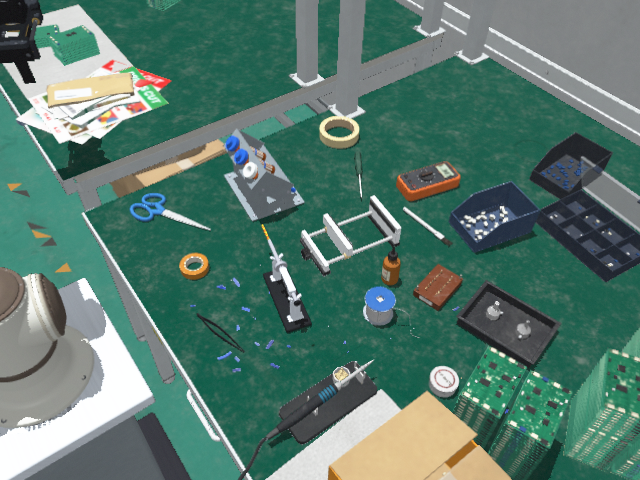

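View pics/top0.png

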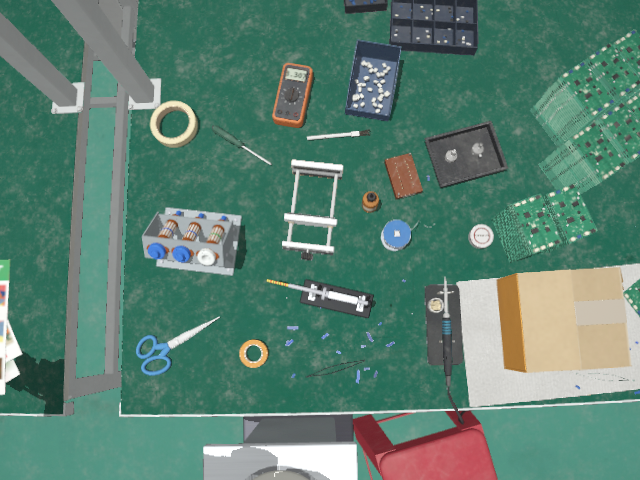

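View pics/wrist0.png

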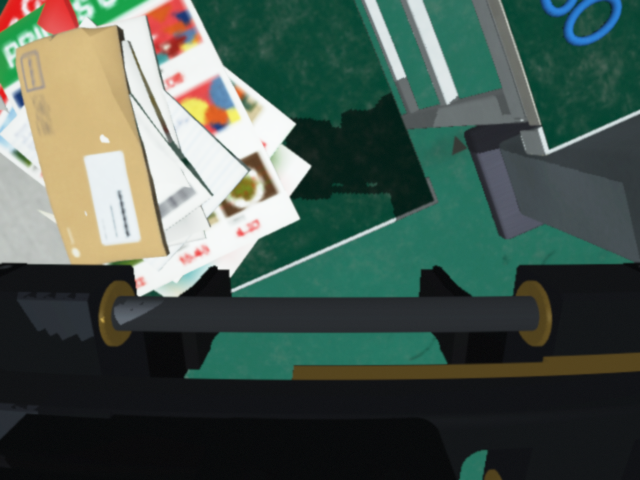

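```bash
cat > h.py <<'E'
import numpy as np,cv2
from scipy.spatial.transform import Rotation as R
class Cam:
    def __init__(s,i):
        f=240/np.tan(np.radians(i['vertical_fov']/2))
        s.K=np.array([[f,0,i['cx']],[0,f,i['cy']],[0,0,1]]);s.D=np.array(i['D'],float)
        s.rv=np.array(i['rvec']);s.t=np.array(i['tvec']);s.Rm=cv2.Rodrigues(s.rv)[0];s.c=-s.Rm.T@s.t
    def proj(s,P): return cv2.projectPoints(np.array(P,float).reshape(-1,1,3),s.rv,s.t,s.K,s.D)[0].reshape(-1,2)
    def ray(s,uv):
        n=cv2.undistortPoints(np.array(uv,float).reshape(-1,1,2),s.K,s.D).reshape(-1,2)
        d=np.c_[n,np.ones(len(n))]@s.Rm; return d/np.linalg.norm(d,axis=1,keepdims=True)
    def onz(s,uv,z):
        d=s.ray(uv); return s.c+d*((z-s.c[2])/d[:,2])[:,None]
def tri(cams,uvs):
    A=0;b=0
    for c,uv in zip(cams,uvs):
        d=c.ray([uv])[0];M=np.eye(3)-np.outer(d,d);A=A+M;b=b+M@c.c
    return np.linalg.solve(A,b)
def crop(im,x0,y0,x1,y1,k,name):
    cv2.imwrite(name,cv2.resize(im[y0:y1,x0:x1,::-1],None,fx=k,fy=k,interpolation=cv2.INTER_CUBIC))
E
python3 - <<'E'
from cell import env
from h import *
ims={}
for c in ["scene","top"]:
    im=env.snapshot(c);C=Cam(env.camera_info(c));ims[c]=im;print(c,C.c)
    for th in ["gauge","plunger","barrel","stand","cradle","solder_spool","flux_bottle","tip_tin"]:
        for d in env.regions_of(c,th)[:3]:
            m=d['mask'];ys,xs=np.nonzero(m)
            if len(xs): print(c,th,round(d['score'],2),d['box'],len(xs),xs.mean().round(1),ys.mean().round(1),C.onz([[xs.mean(),ys.mean()]],0.0)[0].round(3))
crop(ims['scene'],200,110,330,240,5,'pics/s1.png');crop(ims['scene'],240,210,340,340,5,'pics/s2.png')
crop(ims['top'],120,190,260,290,5,'pics/t1.png');crop(ims['top'],255,260,395,330,5,'pics/t2.png')
E
```

```text
scene [ 0.09270357 -0.70981056  0.9501123 ]
scene gauge 0.97 [269.8, 236.9, 302.7, 306.9] 432 284.8 275.6 [ 0.481 -0.074 -0.   ]
scene plunger 0.48 [261.2, 225.9, 271.0, 240.7] 32 264.5 231.3 [0.513 0.055 0.   ]
scene barrel 0.76 [243.3, 163.8, 294.3, 191.9] 238 254.5 172.8 [0.595 0.231 0.   ]
scene stand 0.92 [225.2, 131.6, 304.3, 221.1] 3228 260.7 182.9 [0.588 0.192 0.   ]
scene cradle 0.55 [263.3, 254.6, 312.7, 334.3] 1419 285.8 301.6 [ 0.447 -0.129  0.   ]
scene solder_spool 0.58 [362.2, 289.4, 393.9, 321.6] 1014 379.0 305.8 [ 0.592 -0.244  0.   ]
scene flux_bottle 0.83 [379.8, 245.5, 401.8, 284.3] 538 390.6 268.1 [ 0.673 -0.184  0.   ]
scene tip_tin 0.87 [427.9, 362.8, 462.2, 395.9] 707 443.5 380.9 [ 0.582 -0.435  0.   ]
top [ 0.37481329 -0.1078673   1.15317652]
top gauge 0.68 [268.9, 279.5, 374.3, 308.5] 533 328.1 293.8 [ 0.46  -0.109  0.   ]
top barrel 0.68 [197.6, 216.4, 223.6, 265.0] 492 210.9 245.5 [0.57  0.143 0.   ]
top stand 0.94 [139.7, 212.1, 240.7, 272.8] 3610 195.4 239.8 [0.584 0.178 0.   ]
top cradle 0.66 [299.2, 280.4, 373.0, 315.4] 1418 336.6 299.0 [ 0.448 -0.127  0.   ]
top solder_spool 0.87 [382.2, 220.8, 409.3, 251.6] 740 395.5 234.6 [ 0.584 -0.259  0.   ]
top solder_spool 0.28 [365.0, 192.4, 375.3, 213.7] 233 370.0 201.7 [ 0.659 -0.206  0.   ]
top flux_bottle 0.53 [362.7, 192.8, 374.7, 215.1] 277 370.3 201.5 [ 0.659 -0.207  0.   ]
top tip_tin 0.8 [469.5, 227.7, 494.5, 245.3] 403 480.0 235.7 [ 0.577 -0.443  0.   ]
```

View pics/s1.png

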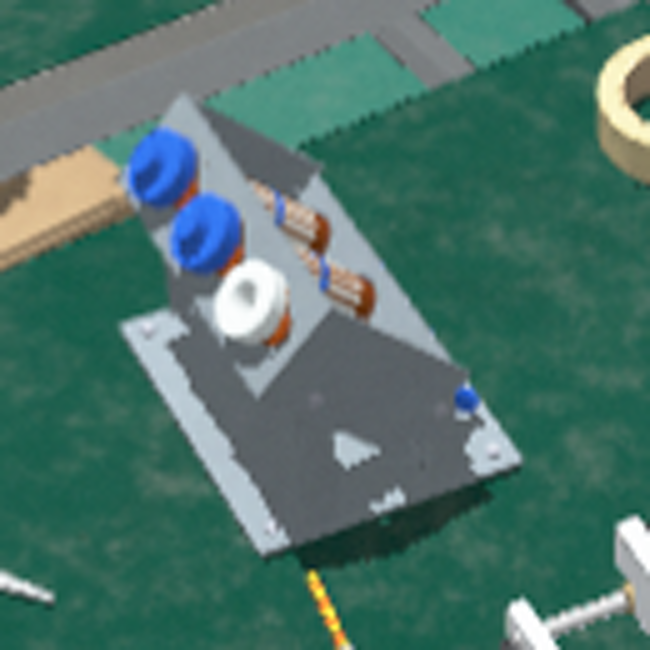

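View pics/s2.png

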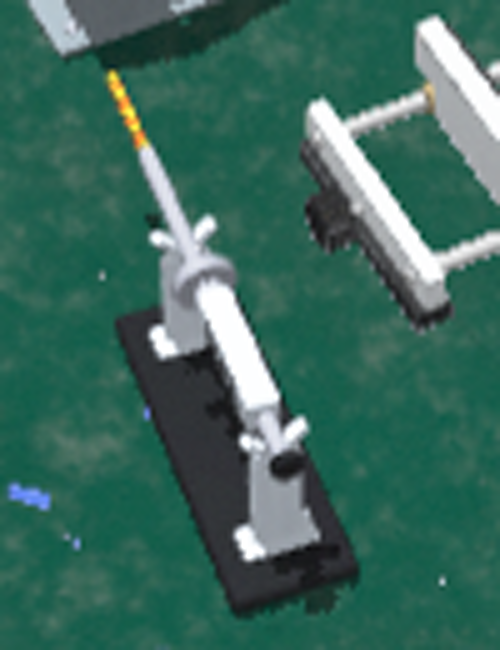

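View pics/t1.png

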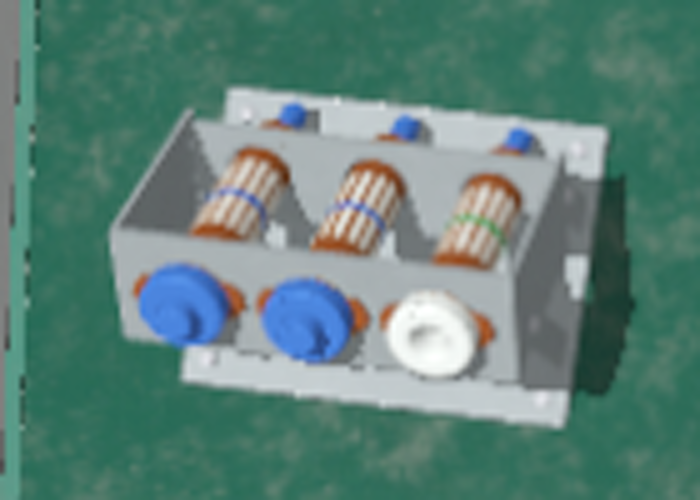

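View pics/t2.png

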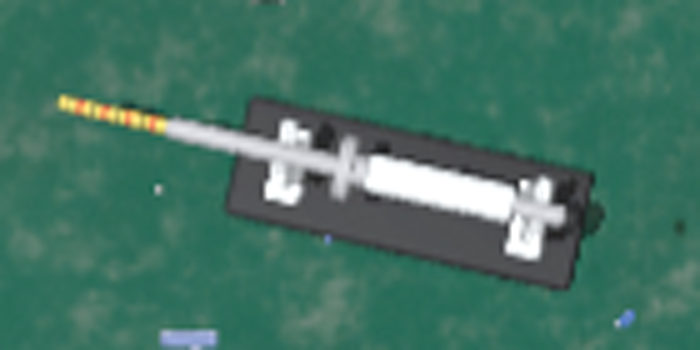

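Run:
```python
from cell import env
from h import *
T=Cam(env.camera_info('top'));S=Cam(env.camera_info('scene'))
b=tri([T,S],[(206.4,256.6),(249.6,170)]);print('bush',b,T.proj([b]),S.proj([b]),T.onz([(206.4,256.6)],.122),S.onz([(249.6,170)],.122))
for n,tu,su in [('tip',(267.6,280.6),(262.4,224.8)),('collar',(324,293.6),(281,266)),('btn',(374,303.4),(297.5,303))]:
    print(n,tri([T,S],[tu,su]).round(4),T.onz([tu],.075).round(4),S.onz([su],.075).round(4))
print('posts top',T.onz([(68,97),(145,95),(75,390),(120,390)],0).round(3),'scene',S.onz([(308,78),(348,110)],0).round(3))
# stand foot corners top
print(T.onz([(120+185/5,190+380/5),(120+565/5,190+425/5),(120+608/5,190+128/5),(120+228/5,190+88/5)],0).round(4))
# caps
print(T.onz([(120+188/5,190+305/5),(120+308/5,190+320/5)],.128).round(4))
# cradle base corners
print(T.onz([(255+250/5,260+98/5),(255+593/5,260+175/5),(255+570/5,260+290/5),(255+230/5,260+212/5)],.01).round(4))
```

```text
bush [0.52819884 0.12592811 0.11959553] [[206.32021482 256.76834692]] [[249.76972703 169.97771784]] [[0.52816815 0.12523126 0.122     ]] [[0.5266072  0.12365127 0.122     ]]
tip [0.4839 0.0111 0.0771] [[0.4834 0.0116 0.075 ]] [[0.4856 0.0125 0.075 ]]
collar [ 0.4554 -0.1012  0.0772] [[ 0.4547 -0.1008  0.075 ]] [[ 0.4573 -0.1001  0.075 ]]
btn [ 0.4307 -0.1979  0.0874] [[ 0.4326 -0.1996  0.075 ]] [[ 0.4343 -0.19    0.075 ]]
posts top [[0.934 0.491 0.   ]
 [0.929 0.304 0.   ]
 [0.265 0.437 0.   ]
 [0.265 0.337 0.   ]] scene [[0.934 0.489 0.   ]
 [0.935 0.303 0.   ]]
[[0.5283 0.2615 0.    ]
 [0.5049 0.0946 0.    ]
 [0.6352 0.076  0.    ]
 [0.6582 0.2457 0.    ]]
[[0.5406 0.2201 0.128 ]
 [0.5336 0.1725 0.128 ]]
[[ 0.4902 -0.0607  0.01  ]
 [ 0.4538 -0.205   0.01  ]
 [ 0.4058 -0.1935  0.01  ]
 [ 0.4421 -0.0514  0.01  ]]
```

```bash
cat >> h.py <<'E'
def toolR(gyaw_dir, pitch_down, L, sgn):
    """gauge x = horizontal dir rotated down by pitch_down; returns tool R and gauge R"""
    gx=np.array([np.cos(gyaw_dir)*np.cos(pitch_down),np.sin(gyaw_dir)*np.cos(pitch_down),-np.sin(pitch_down)])
    gy=np.array([-np.sin(gyaw_dir),np.cos(gyaw_dir),0]);gz=np.cross(gx,gy)
    tz=-np.cos(L)*gz+np.sin(L)*gx; ty=sgn*gy; tx=np.cross(ty,tz)
    return np.c_[tx,ty,tz],np.c_[gx,gy,gz]
def rpy(M): return R.from_matrix(M).as_euler('xyz')
E
python3 - <<'E'
from cell import env
from h import *
s=env.read_state();W=Cam(env.camera_info('wrist'))
Rt=R.from_euler('xyz',s['ee_rot']).as_matrix()
print('cam in tool',Rt.T@(W.c-s['tcp_pos']),'axes\n',(Rt.T@W.Rm.T).round(3))
L=np.radians(28)
col=np.array([.455,-.101,.075]);by=np.radians(-7.7)
bush=np.array([.528,.125,.122])
for sg in (1,-1):
    M,G=toolR(np.radians(76),0,L,sg)
    h=col-.042*G[:,0]; tcp=h+.0187*M[:,2]
    print(sg,'grasp',tcp,rpy(M),env.solve_ik(tcp,rpy(M)),env.solve_ik(tcp+[0,0,.13],rpy(M)))
    M,G=toolR(by,np.radians(45),L,sg)
    for d in (0,.135):
        h=bush-(.042+d)*G[:,0]; tcp=h+.0187*M[:,2]
        print(sg,'ins',d,tcp,rpy(M),env.solve_ik(tcp,rpy(M)))
E
```

```text
cam in tool [ 0.06789247  0.00131762 -0.19334515] axes
 [[ 0.001 -0.968 -0.252]
 [ 1.     0.001  0.   ]
 [ 0.    -0.252  0.968]]
1 grasp [ 0.44696314 -0.13323408  0.05848888] [-3.14159265  0.48869219 -1.81514242] [-0.34035598  0.37146786 -0.30038644 -0.57629224 -1.03053901  0.43123811] [-0.32898168  0.20612821 -0.16932401 -0.51015442 -1.27986048  0.25494327]
1 ins 0 [0.49315125 0.12971174 0.13381559] [ 3.14159265 -0.29670597  3.0072023 ] [ 0.45929717  0.40491307 -0.08847574 -0.16926811 -1.32896614 -2.10303944]
1 ins 0.135 [0.39855257 0.14250198 0.229275  ] [ 3.14159265 -0.29670597  3.0072023 ] [ 0.56581354  0.17592202 -0.15326015 -0.19044901 -1.47307211 -2.23026701]
-1 grasp [ 0.44696314 -0.13323408  0.05848888] [ 3.14159265 -0.48869219  1.32645023] [-0.34035598  0.37146786 -0.30038644 -0.57629224 -1.03053901 -2.71035454] [-0.32898168  0.20612821 -0.16932401 -0.51015442 -1.27986048 -2.88664939]
-1 ins 0 [0.49315125 0.12971174 0.13381559] [ 3.14159265  0.29670597 -0.13439035] [ 0.45929717  0.40491307 -0.08847574 -0.16926811 -1.32896614  1.03855322]
-1 ins 0.135 [0.39855257 0.14250198 0.229275  ] [ 3.14159265  0.29670597 -0.13439035] [ 0.56581354  0.17592202 -0.15326015 -0.19044901 -1.47307211  0.91132565]
```

Run:
```python
from cell import env
from h import *
bush=np.array([.528,.125,.122])
a=np.radians(-7.7)
ty=np.array([-np.sin(a),np.cos(a),0]);tz=np.array([0,0,-1.]);M=np.c_[np.cross(ty,tz),ty,tz]
f=np.array([np.cos(a),np.sin(a),0])
o=rpy(M)
for i,(df,dl,dz) in enumerate([(-.09,.03,.14),(-.085,-.03,.075)]):
    p=bush+df*f+dl*ty+[0,0,dz]
    print(p,env.solve_ik(p,o))
    (env.move_ptp(p,o) if i==0 else env.move_linear(p,v=.2))
    env.sleep(.2)
    inf=env.camera_info('wrist');im=env.snapshot('wrist')
    cv2.imwrite(f'pics/wb{i}.png',im[:,:,::-1]);np.save(f'wb{i}.npy',np.array([inf],dtype=object),allow_pickle=True)
    W=Cam(inf);print(W.proj([bush]))
    for d in env.regions_of('wrist','barrel')[:2]: print(d['score'],d['box'])
    print(env.read_state()['t'])
```

```text
[0.4428311  0.16678825 0.262     ] [ 7.04681904e-01  7.51937810e-02 -2.24784697e-01 -4.44089210e-16
 -1.27081785e+00 -2.40986858e+00]
[[293.97260709 306.49702992]]
0.72 [281.2, 291.7, 309.7, 344.3]
3.2083
[0.43974684 0.10665933 0.197     ] [ 5.98889547e-01  8.22642900e-02 -3.83220855e-01 -4.44089210e-16
 -1.10531118e+00 -2.30407623e+00]
[[362.04635609 334.78868112]]
4.1
```

View pics/wb0.png

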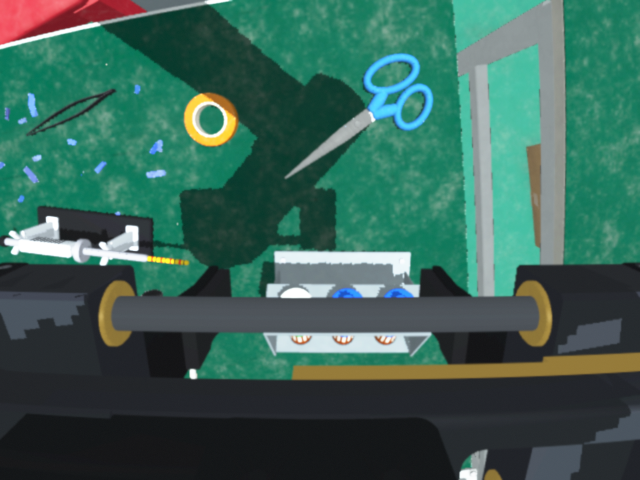

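View pics/wb1.png

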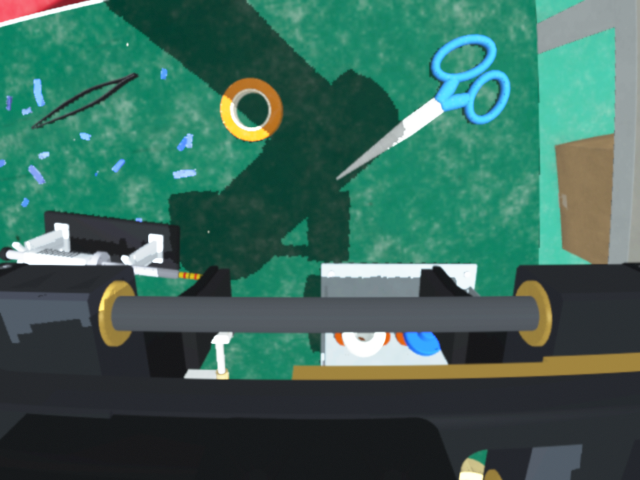

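Run:
```python
from cell import env
from h import *
bush=np.array([.528,.125,.122])
a=np.radians(-7.7)
ty=np.array([-np.sin(a),np.cos(a),0]);tz=np.array([0,0,-1.]);M=np.c_[np.cross(ty,tz),ty,tz]
f=np.array([np.cos(a),np.sin(a),0])
o=rpy(M)
for i,(df,dl,dz) in enumerate([(.055,.03,.145),(.075,-.03,.115)]):
    p=bush+df*f+dl*ty+[0,0,dz]
    if i==0: env.move_linear([.4398,.1067,.267],v=.25)
    env.move_linear(p,v=.25)
    env.sleep(.25)
    inf=env.camera_info('wrist');im=env.snapshot('wrist')
    cv2.imwrite(f'pics/wc{i}.png',im[:,:,::-1]);np.save(f'wc{i}.npy',np.array([inf],dtype=object),allow_pickle=True)
    W=Cam(inf);u=W.proj([bush])[0];print(u)
    x,y=int(u[0])-60,max(0,int(u[1])-60);crop(im,x,y,x+120,y+120,5,f'pics/wcc{i}.png');print(x,y)
    for d in env.regions_of('wrist','barrel')[:2]: print(d['score'],d['box'])
    print(env.read_state()['t'])
```

```text
[292.0137733  152.41736861]
232 92
0.79 [266.3, 139.6, 319.8, 236.1]
5.6417
[362.9853335  127.52980887]
302 67
0.82 [336.0, 111.2, 388.6, 223.0]
6.425
```

View pics/wcc0.png

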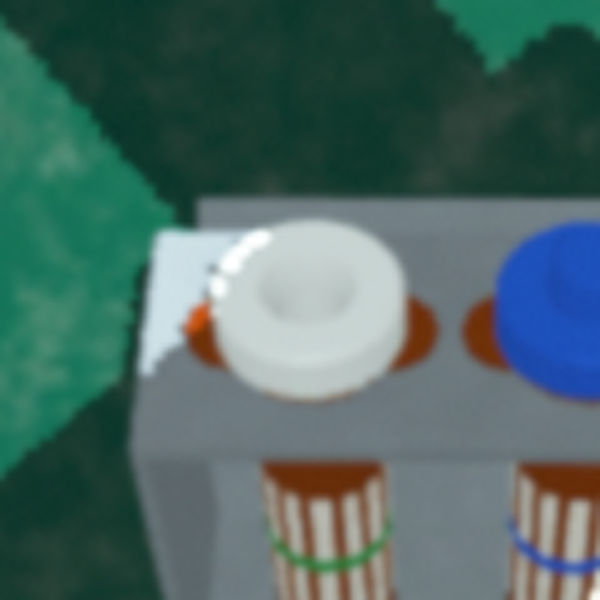

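View pics/wcc1.png

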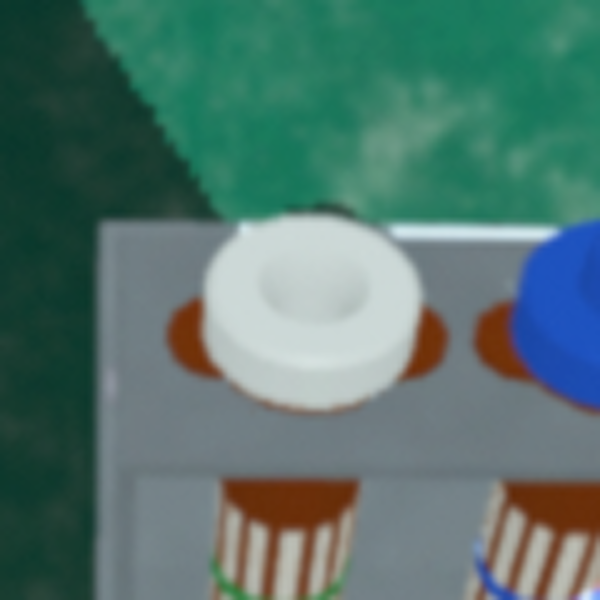

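View pics/wc1.png

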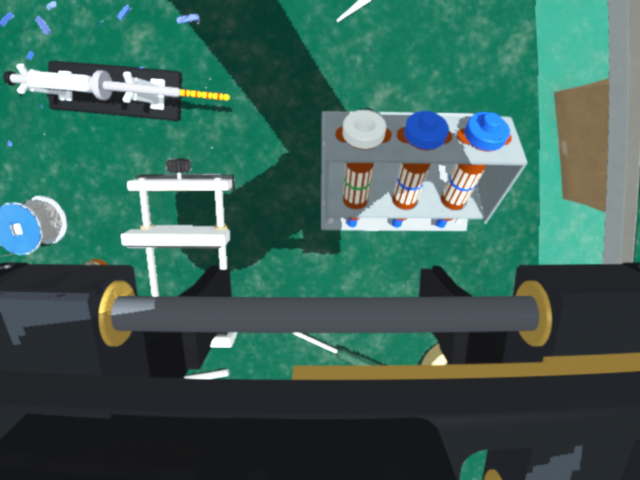

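```bash
cat > fit.py <<'E'
from h import *
W=[Cam(np.load(f'wc{i}.npy',allow_pickle=True)[0]) for i in (0,1)]
uv=[(293.6,150.0),(364.0,124.8)]
p=tri(W,uv);print(p,[w.proj([p]) for w in W],[w.onz([u],.122) for w,u in zip(W,uv)])
p=np.mean([w.onz([u],.122)[0] for w,u in zip(W,uv)],axis=0);print(p)
a=np.radians(-7.7)
f=np.array([np.cos(a),np.sin(a),0]);ty=np.array([-np.sin(a),np.cos(a),0]);n=(-f+[0,0,1])/2**.5;s=(f+[0,0,1])/2**.5
offs=[(232,92),(302,67)]
t=np.linspace(0,2*np.pi,100)
for i in (0,1):
    im=cv2.imread(f'pics/wcc{i}.png')
    for r,dep,c in ((.017,0,(0,0,255)),(.0085,0,(255,0,0)),(.0053,.006,(0,200,0))):
        P=p-n*dep+r*(np.cos(t)[:,None]*ty+np.sin(t)[:,None]*s)
        q=((W[i].proj(P)-offs[i]+.5)*5-.5)
        cv2.polylines(im,[np.round(q).astype(int)],True,c,1)
    P=np.array([p+.05*k*ty+.008*n for k in (1,2)])
    for q in ((W[i].proj(P)-offs[i]+.5)*5-.5): cv2.circle(im,tuple(int(v) for v in q),3,(0,255,255),-1)
    cv2.imwrite(f'pics/ov{i}.png',im)
cv2.imwrite('pics/ov.png',cv2.resize(np.hstack([cv2.imread('pics/ov0.png')[150:450,:450],cv2.imread('pics/ov1.png')[150:450,:450]]),None,fx=.88,fy=.88))
E
python3 fit.py
```

```text
[0.52610125 0.12639399 0.11868026] [array([[293.55356178, 149.87155929]]), array([[364.04617849, 124.94471894]])] [array([[0.5261214, 0.1266981, 0.122    ]]), array([[0.52601715, 0.12602766, 0.122     ]])]
[0.52606927 0.12636288 0.122     ]
```

View pics/ov.png

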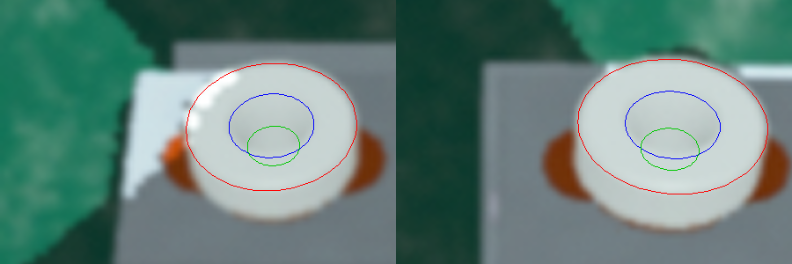

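Run:
```python
from cell import env
from h import *
L=np.radians(28)
col=np.array([.4555,-.101,.075])
M,G=toolR(np.radians(76),0,L,-1)
tcp=col-.042*G[:,0]+.0187*M[:,2]
p=tcp+[0,0,.10]-.03*G[:,0]
env.move_ptp(p,rpy(M));env.sleep(.25)
inf=env.camera_info('wrist');im=env.snapshot('wrist')
cv2.imwrite('pics/wg0.png',im[:,:,::-1]);np.save('wg0.npy',np.array([inf],dtype=object),allow_pickle=True)
W=Cam(inf);print(W.proj([col+x*G[:,0] for x in (-.042,0,.035,.07,.1175)]))
print(env.read_state())
```

```text
[[325.57083827 254.22347157]
 [325.70218144 201.9585158 ]
 [325.80321262 161.08321945]
 [325.89683514 122.64339027]
 [326.01257586  74.29689658]]
{'t': 7.9667, 'qpos': array([-0.38840255,  0.25734363, -0.18305947, -0.5112773 , -1.25047472,
       -2.80177587]), 'qd': array([-0.00570803, -0.00082003, -0.0019915 , -0.00100818,  0.00060066,
       -0.00046455]), 'tau': array([ 5.89460222e-03, -3.08901143e+01,  1.71370214e+01,  2.58587614e+00,
       -3.80112799e-01, -1.66643708e-02]), 'tcp_pos': array([ 0.4406432 , -0.16165631,  0.15855026]), 'ee_rot': array([ 3.14131802, -0.48856887,  1.32847643]), 'wrist_force': array([-0.07861879,  0.38701794,  0.46695691]), 'moment': array([-1.02575133,  0.17024948,  0.01291099]), 'opening': 0.0870944137918516}
```

View pics/wg0.png

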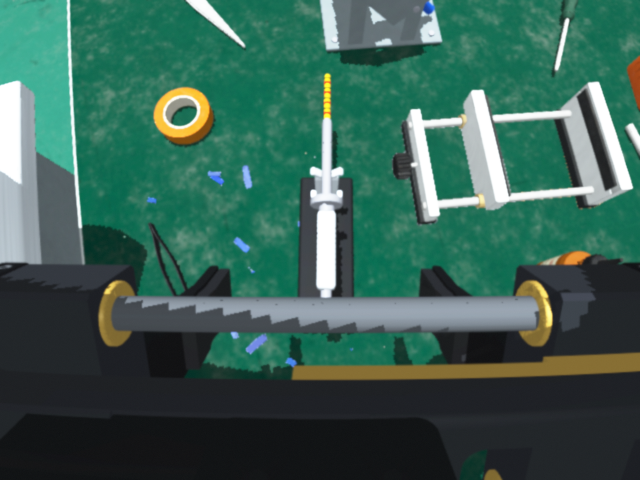

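Run:
```python
from h import *
im=cv2.imread('pics/wg0.png')[:,:,::-1]
W=Cam(np.load('wg0.npy',allow_pickle=True)[0])
crop(im,275,60,375,300,2.5*1,'pics/wg0c.png')
a=crop(im,296,60,356,180,5,'pics/a.png');crop(im,296,180,356,300,5,'pics/b.png')
A=cv2.imread('pics/a.png');B=cv2.imread('pics/b.png')
cv2.imwrite('pics/wg0z.png',np.hstack([A,B]))
```

```text
(no output)
```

View pics/wg0z.png

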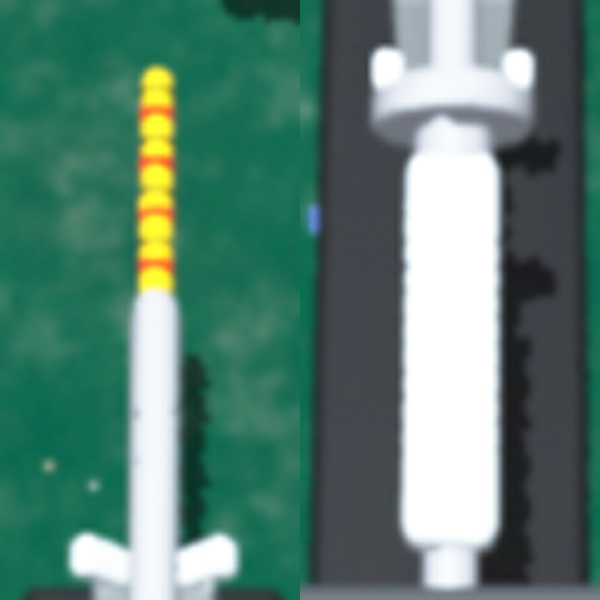

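Run:
```python
from h import *
W=Cam(np.load('wg0.npy',allow_pickle=True)[0])
a=W.onz([(326.8,73),(326.6,117.6)],.075);b=W.onz([(325.6,288.6),(325.85,209.6)],.084)
print(a,b);d=a[0,:2]-b[0,:2];print(np.degrees(np.arctan2(d[1],d[0])),np.linalg.norm(b[0]-b[1]),np.linalg.norm(d))
u=d/np.linalg.norm(d)
print('collar', b[0,:2]+.072*u,b[1,:2]+.012*u, a[1,:2]-.07*u,'tipdist', (a[0,:2]-b[0,:2]-.072*u)@u)
```

```text
[[ 0.48491638  0.01414162  0.075     ]
 [ 0.47415247 -0.02859794  0.075     ]] [[ 0.43886709 -0.16798285  0.084     ]
 [ 0.4534141  -0.10981303  0.084     ]]
75.81043201263888 0.059961187038211204 0.18785596165402346
collar [ 0.45651651 -0.09817957] [ 0.45635567 -0.09817915] [ 0.45699331 -0.09646224] tipdist 0.11585596165402348
```

Run:
```python
from cell import env
from h import *
L=np.radians(28)
col=np.array([.4565,-.0981,.075])
M,G=toolR(np.radians(75.8),0,L,-1)
tcp=col-.042*G[:,0]+.0187*M[:,2]
env.move_linear(tcp+[0,0,.06],attitude=rpy(M),v=.15)
print(env.move_linear(tcp,v=.08,stop_force=8))
env.sleep(.15);s=env.read_state();print(tcp,s['tcp_pos'],s['wrist_force'],s['t'])
env.clamp(40);env.sleep(.2)
s=env.read_state();print(s['opening'],s['wrist_force'],s['moment'],s['t'])
im=env.snapshot('wrist');cv2.imwrite('pics/wg1.png',im[:,:,::-1])
```

```text
False
[ 0.44835067 -0.13030583  0.05848888] [ 0.44874184 -0.13042193  0.05904499] [-0.24500394 -0.21897294 -0.2295296 ] 9.5167
0.0006279389300024422 [-1.33984564  0.54221428  7.88835994] [-0.07639814  0.0941176   0.0354419 ] 11.2333
```

View pics/wg1.png

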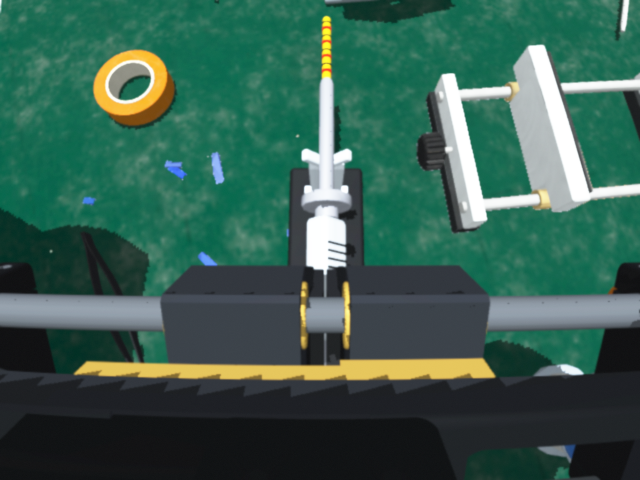

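Run:
```python
from cell import env
from h import *
s=env.read_state();print(s)
im=env.snapshot('wrist');crop(im,266,180,386,380,4,'pics/wg1c.png')
im=env.snapshot('scene');crop(im,230,180,350,340,4.5,'pics/s3.png')
im=env.snapshot('top');crop(im,255,240,395,340,5,'pics/t3.png')
```

```text
{'t': 11.2833, 'qpos': array([-0.33414389,  0.36854452, -0.30079667, -0.57858974, -1.02803871,
       -2.71767146]), 'qd': array([-0.00043   ,  0.00090162, -0.00110443,  0.00239501,  0.00018404,
       -0.00034796]), 'tau': array([ 2.10021528e-03, -3.04326546e+01,  1.26887199e+01,  2.11409301e+00,
        1.03156934e-01, -5.03419069e-03]), 'tcp_pos': array([ 0.44877034, -0.13024809,  0.05962358]), 'ee_rot': array([ 3.14018909, -0.48922239,  1.32436491]), 'wrist_force': array([-0.48537264, -0.56211381,  7.28618995]), 'moment': array([-0.04552588,  0.04018067,  0.07776285]), 'opening': 0.0004006319345714551}
```

View pics/wg1c.png

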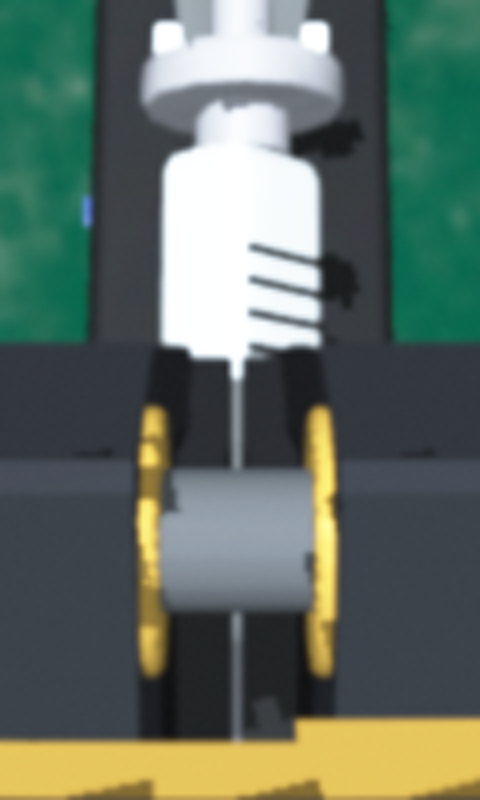

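View pics/s3.png

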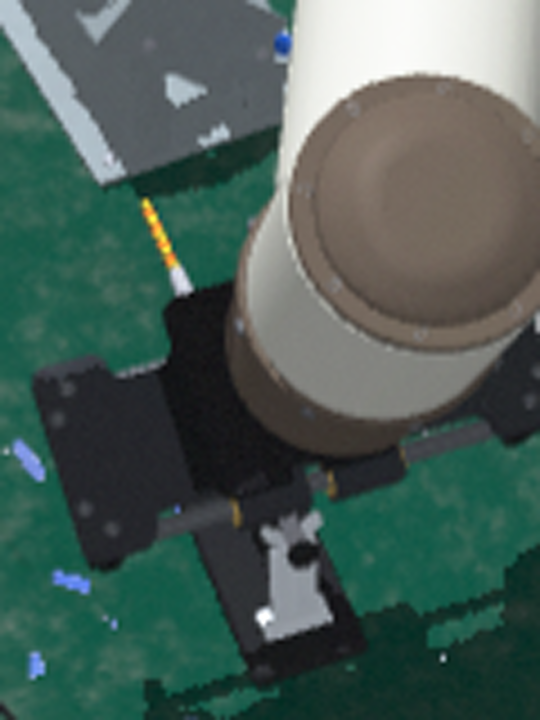

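View pics/t3.png

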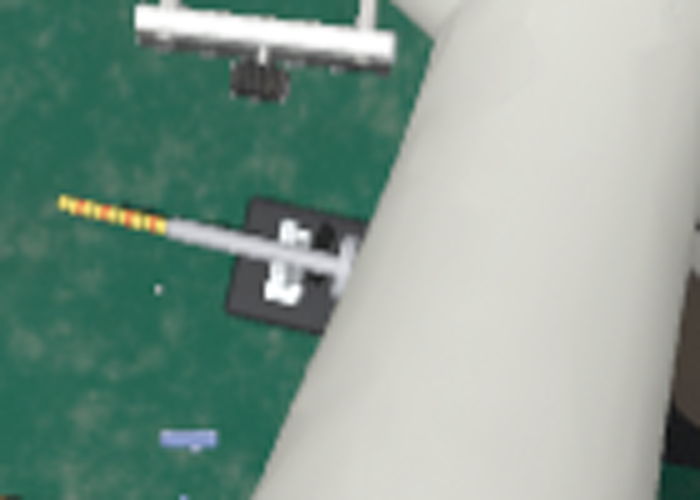

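Run:
```python
from cell import env
from h import *
W=Cam(env.camera_info('wrist'));S=Cam(env.camera_info('scene'))
M,G=toolR(np.radians(75.8),0,0,-1)
col=np.array([.4565,-.0981,.075])
P=[col+x*G[:,0] for x in (.117,.07,0,-.012,-.032)]+[col-.012*G[:,0]+[0,0,.009],col-.032*G[:,0]+[0,0,.009],env.read_state()['tcp_pos']]
print(W.proj(P).round(1).tolist());print(S.proj(P[:1]))
```

```text
[[326.1, 14.3], [326.0, 80.1], [326.0, 196.4], [326.0, 218.6], [325.9, 257.1], [326.0, 213.6], [326.0, 253.9], [326.5, 263.9]]
[[261.49514121 224.04934901]]
```

Run:
```python
from h import *
im=cv2.imread('pics/wg1.png')[:,:,::-1]
g=(255*(im/255.)**.35).astype(np.uint8)
crop(g,286,230,366,340,5,'pics/a.png')
im=cv2.imread('pics/wg0.png')[:,:,::-1]
g=(255*(im/255.)**.35).astype(np.uint8)
crop(g,80,240,560,420,1.5,'pics/b.png')
```

```text
(no output)
```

View pics/a.png

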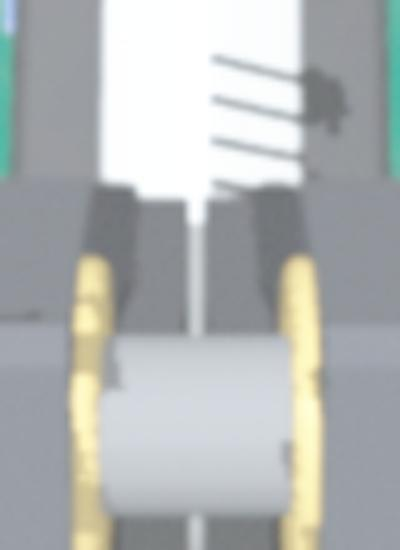

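View pics/b.png

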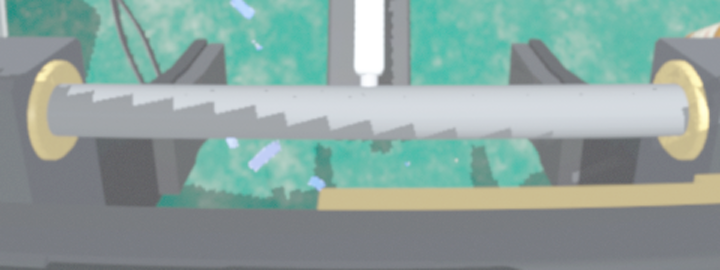

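Run:
```python
from cell import env
from h import *
env.open();s=env.read_state();print(s['t'],s['opening'],s['wrist_force'],s['tcp_pos'])
im=env.snapshot('wrist');cv2.imwrite('pics/wg2.png',im[:,:,::-1])
im=env.snapshot('scene');crop(im,220,180,360,340,4.5,'pics/s4.png')
S=Cam(env.camera_info('scene'));s=env.read_state();Rt=R.from_euler('xyz',s['ee_rot']).as_matrix()
for q in ((0,0,0),(0,.0435,0),(0,-.0435,0),(0,0,-.05)): 
    print(q,(S.proj([s['tcp_pos']+Rt@np.array(q)])[0]-[220,180])*4.5)
```

```text
12.95 0.0867162067219826 [-0.16191969 -0.44592991  0.02540809] [ 0.44835419 -0.13029748  0.05849115]
(0, 0, 0) [297.24591226 466.21209436]
(0, 0.0435, 0) [392.99534545 437.33758399]
(0, -0.0435, 0) [199.47365051 495.72483765]
(0, 0, -0.05) [313.48179389 443.29819446]
```

View pics/wg2.png

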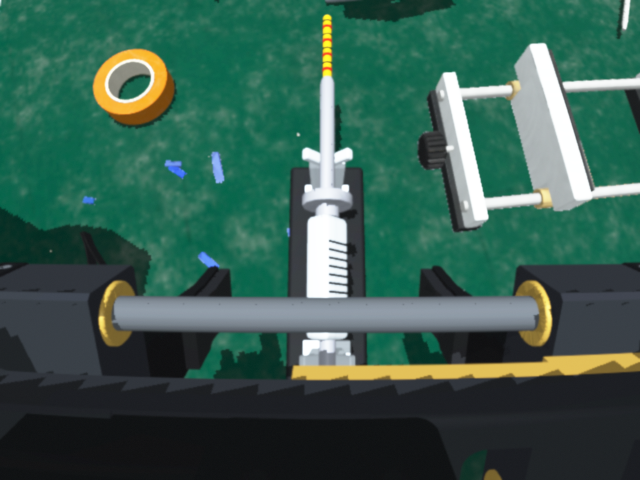

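View pics/s4.png

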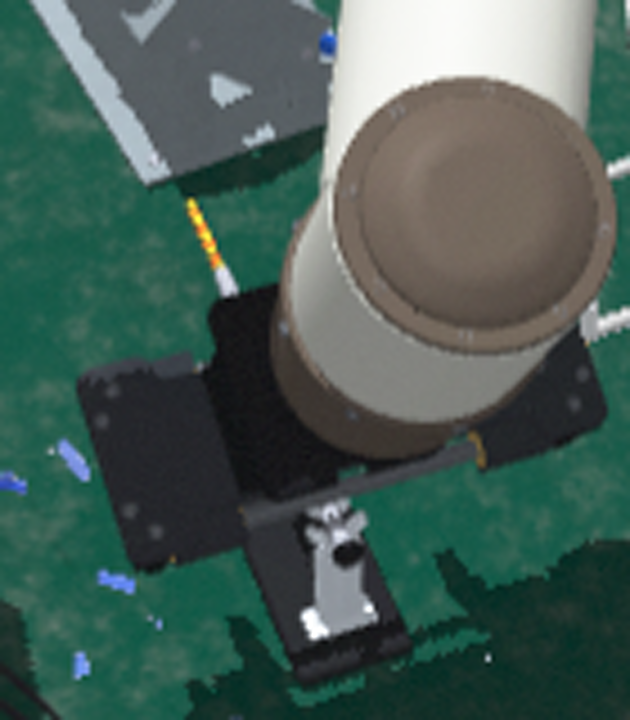

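Run:
```python
from h import *
im=cv2.imread('pics/wg2.png')[:,:,::-1]
crop((255*(im/255.)**1.5).astype(np.uint8),286,170,366,290,5,'pics/a.png')
```

```text
(no output)
```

View pics/a.png

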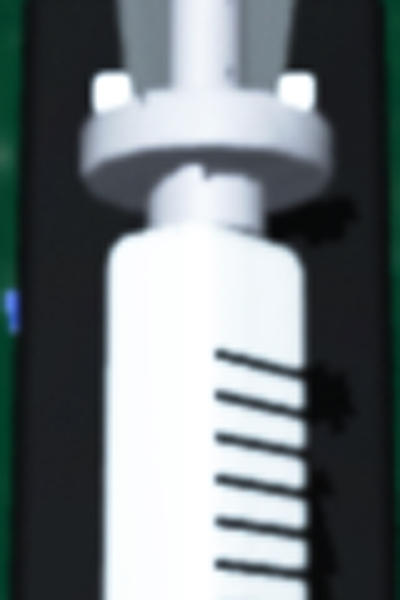

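```bash
cat >> h.py <<'E'
def grasp_tool(yaw,L,roll,sgn=-1):
    gx=np.array([np.cos(yaw),np.sin(yaw),0]);gy=np.array([-np.sin(yaw),np.cos(yaw),0]);gz=np.array([0,0,1.])
    z=-np.sin(roll)*gy+np.cos(roll)*gz; y=np.cross(z,gx)
    tz=-np.cos(L)*z+np.sin(L)*gx;ty=sgn*y
    return np.c_[np.cross(ty,tz),ty,tz],gx
E
python3 - <<'E'
from cell import env
from h import *
L=np.radians(28)
col=np.array([.4565,-.0981,.075])
M,gx=grasp_tool(np.radians(75.8),L,np.radians(-34))
h=col-.042*gx
for e in (.045,-.06): print(env.solve_ik(h+e*M[:,2],rpy(M)))
s=env.read_state();env.move_linear(s['tcp_pos']+[0,0,.07],v=.2)
env.move_ptp(h-.06*M[:,2],rpy(M));env.sleep(.2)
print(env.read_state()['t'])
im=env.snapshot('wrist');cv2.imwrite('pics/wg3.png',im[:,:,::-1])
im=env.snapshot('scene');crop(im,220,160,360,320,4.5,'pics/s5.png')
im=env.snapshot('top');crop(im,255,240,395,340,5,'pics/t5.png')
E
```

```text
[-0.53981113  0.3153241  -0.50486475 -1.16771809 -0.69876819 -1.77844391]
[-0.64506332  0.12214735 -0.51006196 -0.96867364 -0.85881287 -1.95859563]
14.5833
```

View pics/wg3.png

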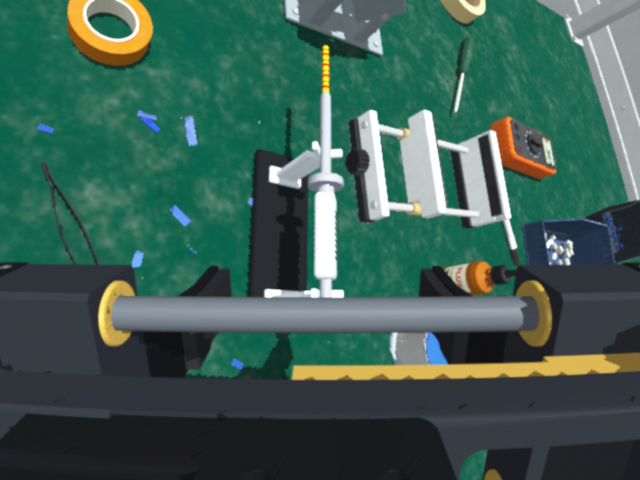

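View pics/s5.png

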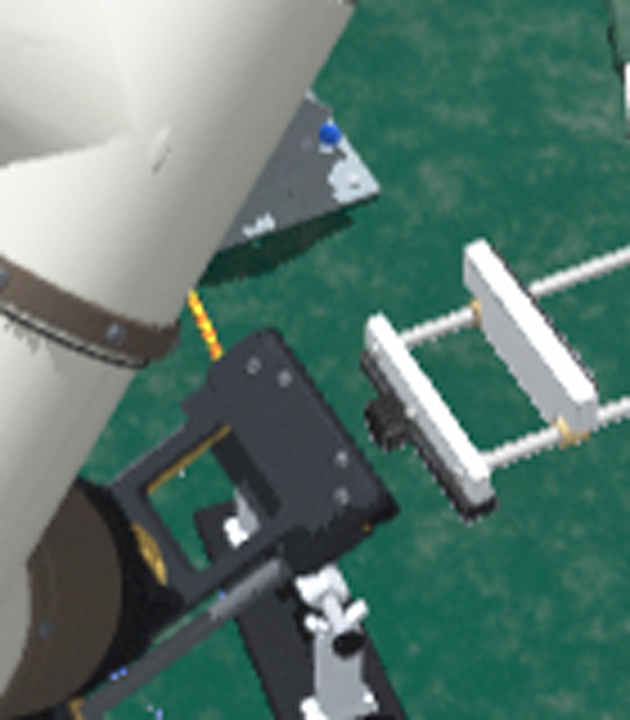

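Run:
```python
from cell import env
from h import *
L=np.radians(28)
col=np.array([.4565,-.0981,.075])
M,gx=grasp_tool(np.radians(75.8),L,np.radians(-34))
h=col-.042*gx
print(env.move_linear(h+.0187*M[:,2],v=.12,stop_force=8))
print(env.move_linear(h+.043*M[:,2],v=.05,stop_force=5))
s=env.read_state();print(s['t'],s['wrist_force'],s['tcp_pos'],h+.043*M[:,2])
inf=env.camera_info('wrist');im=env.snapshot('wrist');cv2.imwrite('pics/wg4.png',im[:,:,::-1])
```

```text
False
False
16.175 [ 0.45977377 -0.68390053 -0.04950925] [ 0.47167895 -0.12436342  0.04327401] [ 0.47173122 -0.1244543   0.04352414]
```

View pics/wg4.png

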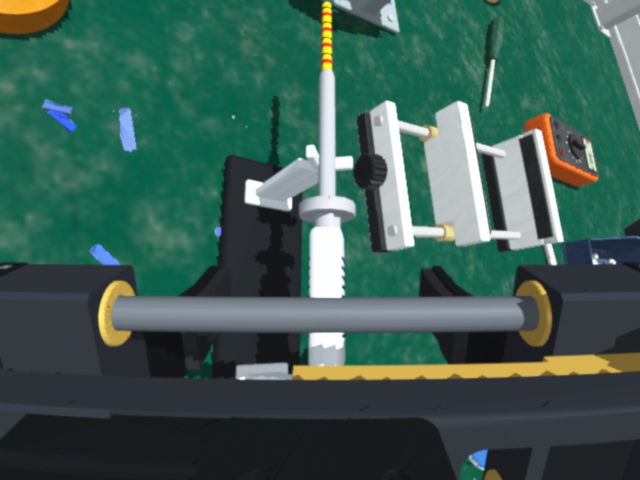

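Run:
```python
from cell import env
from h import *
env.clamp(40);env.sleep(.1)
s=env.read_state();print(s['t'],s['opening'],s['wrist_force'],s['moment'],s['tcp_pos'])
inf=env.camera_info('wrist');im=env.snapshot('wrist');cv2.imwrite('pics/wg5.png',im[:,:,::-1])
```

```text
17.4917 0.013763925446183664 [ 1.68899017 -0.64781693 -0.36629783] [-0.8398866   0.60368058 -0.31750585] [ 0.47235251 -0.12483441  0.04379988]
```

View pics/wg5.png

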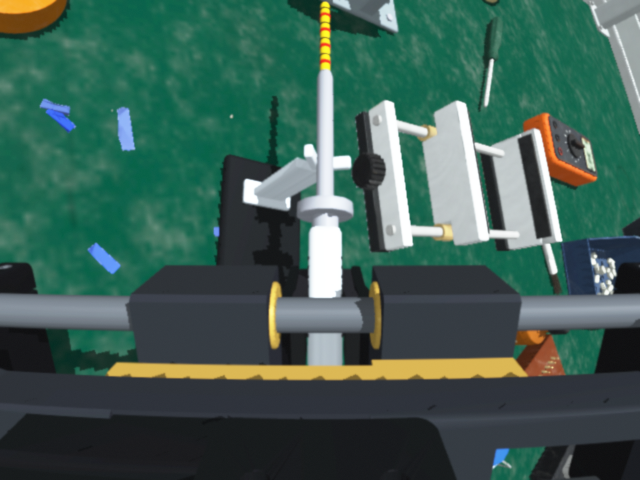

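```bash
cat >> h.py <<'E'
L=np.radians(28)
HT=np.array([0,0,-.043])            # handle centre in tool
GX=np.array([np.cos(L),0,np.sin(L)]) # gauge axis in tool (sgn -1)
def ins_pose(bush,yaw,d,L=L,HT=HT,hc=.042):
    """tool pose with collar face d above mouth along bore"""
    M,G=toolR(yaw,np.radians(45),L,-1)
    h=bush-(hc+d)*G[:,0]
    return h-M@HT, rpy(M), G
E
python3 - <<'E'
from cell import env
from h import *
s=env.read_state()
env.move_linear(s['tcp_pos']+[0,0,.03],v=.06)
s1=env.read_state();print(s1['opening'],s1['wrist_force'],s1['t'])
env.move_linear(s['tcp_pos']+[0,0,.21],v=.2);env.sleep(.2)
s=env.read_state();print(s['t'],s['wrist_force'],s['moment'],s['opening'])
inf=env.camera_info('wrist');im=env.snapshot('wrist');cv2.imwrite('pics/wh0.png',im[:,:,::-1])
np.save('wh0.npy',np.array([inf,s],dtype=object),allow_pickle=True)
Rt=R.from_euler('xyz',s['ee_rot']).as_matrix();W=Cam(inf)
print(W.proj([s['tcp_pos']+Rt@(HT+x*GX) for x in (.012,.042,.112,.157)]))
print('yaw',[(Rt@GX).round(4)])
b=np.array([.5261,.1264,.122])
for d in (0,.15,.2): 
    p,o,G=ins_pose(b,np.radians(-7.7),d);print(d,p,o,env.solve_ik(p,o))
p,o,G=ins_pose(b,np.radians(-7.7),.15);print(env.solve_ik(p+[0,0,.08],o))
A=im[0:240,286:366,::-1];cv2.imwrite('pics/wh0z.png',np.hstack([cv2.resize(A[:120],None,fx=5,fy=5),cv2.resize(A[120:],None,fx=5,fy=5)]))
E
```

```text
0.01359621389310958 [-0.035247   -0.06708352 -1.42743456] 18.2
19.45 [-0.05507478 -0.27527469 -0.36784201] [-0.87766727  1.21244119  0.05952384] 0.01358742370821951
[[326.05745771 269.56635315]
 [326.04522868 204.23615421]
 [326.00301509  72.58976713]
 [325.96991418   2.67365733]]
yaw [array([2.457e-01, 9.694e-01, 5.000e-04])]
0 [0.48421068 0.13206366 0.11057738] [ 3.14159265  0.29670597 -0.13439035] [ 0.46962502  0.41512597 -0.1356552  -0.17469862 -1.27088881  1.03959166]
0.15 [0.37910104 0.14627504 0.2166434 ] [ 3.14159265  0.29670597 -0.13439035] [ 0.59418975  0.15402288 -0.21031979 -0.19780292 -1.43342477  0.89178721]
0.2 [0.34406449 0.15101217 0.25199874] [ 3.14159265  0.29670597 -0.13439035] [ 0.64701402  0.0704997  -0.21280684 -0.2078829  -1.50271392  0.8260677 ]
[ 0.59429702  0.10535337 -0.06741619 -0.19619236 -1.62129448  0.85420961]
```

View pics/wh0.png

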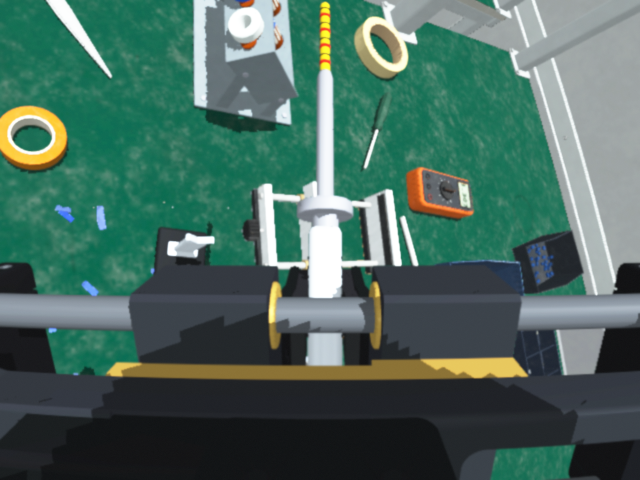

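View pics/wh0z.png

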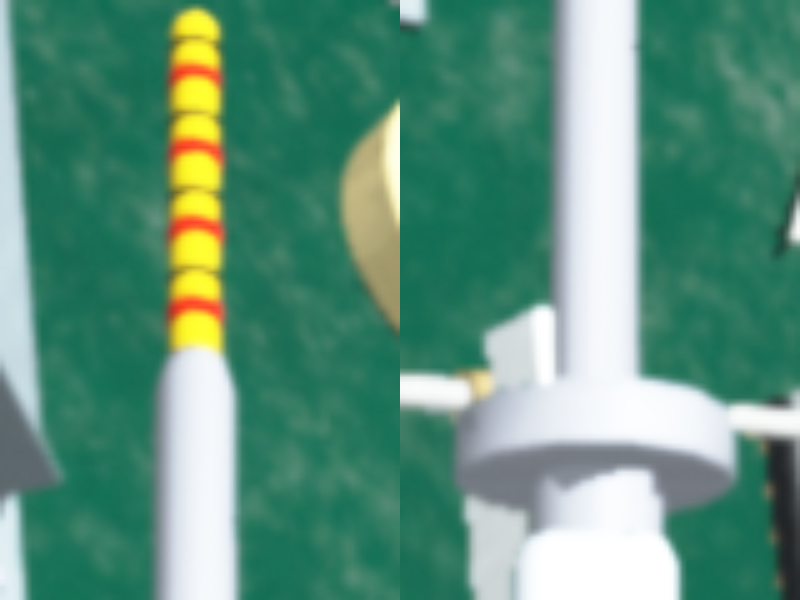

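Run:
```python
from h import *
inf,s=np.load('wh0.npy',allow_pickle=True);W=Cam(inf)
Rt=R.from_euler('xyz',s['ee_rot']).as_matrix()
GZ=np.array([np.sin(L),0,-np.cos(L)])
for x in (.042,.036): print([W.proj([s['tcp_pos']+Rt@(HT+x*GX+k*.013*v)])[0].round(1).tolist() for v,k in ((GZ,1),(GZ,-1),(np.array([0,1.,0]),1),(np.array([0,1.,0]),-1))])
print(W.proj([s['tcp_pos']+Rt@(HT+.158*GX)]), W.proj([s['tcp_pos']+Rt@(HT+.030*GX+GZ*.009)]))
```

```text
[[326.2, 194.9], [326.0, 212.3], [354.5, 204.3], [297.6, 204.2]]
[[326.2, 208.4], [326.0, 224.2], [354.7, 216.9], [297.4, 216.9]]
[[325.96914666   1.24193226]] [[326.12349457 224.6566957 ]]
```

```bash
sed -i 's/^HT=.*/HT=np.array([0,-.00045,-.043])/' h.py
python3 - <<'E'
from cell import env
from h import *
b=np.array([.5261,.1264,.122]);a=np.radians(-7.7)
p,o,G=ins_pose(b,a,.15)
env.move_ptp(p+[0,0,.08],o);env.move_linear(p,v=.15);env.sleep(.3)
s=env.read_state();print(s['t'],s['tcp_pos']-p,s['ee_rot'],o,s['wrist_force'],s['moment'],s['opening'])
im=env.snapshot('wrist');cv2.imwrite('pics/wi0.png',im[:,:,::-1])
S=env.snapshot('scene');crop(S,200,110,330,240,5,'pics/si0.png')
T=env.snapshot('top');crop(T,150,190,290,310,5,'pics/ti0.png')
for n in('top','scene'):
    C=Cam(env.camera_info(n));print(n,C.proj([b,b-.15*G[:,0],b-.035*G[:,0]]))
E
```

```text
23.3 [0.00031522 0.00016843 0.00061948] [-3.14060386  0.29549912 -0.13406052] [ 3.14159265  0.29670597 -0.13439035] [ 0.00866473 -0.4375022  -0.02975541] [-0.09751291 -0.62921199  0.00512367] 0.013735067883374823
top [[205.79260795 257.67027824]
 [183.31418359 309.79161771]
 [200.99565274 268.74575489]]
scene [[248.71625131 169.37574363]
 [193.45845018 144.34368715]
 [236.78064108 163.97254508]]
```

View pics/wi0.png

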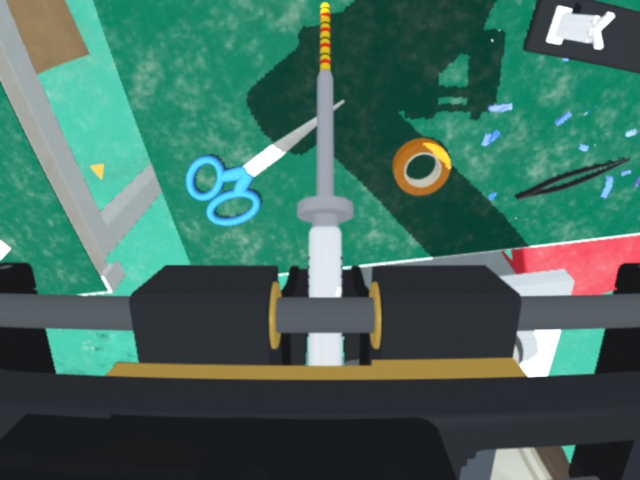

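View pics/si0.png

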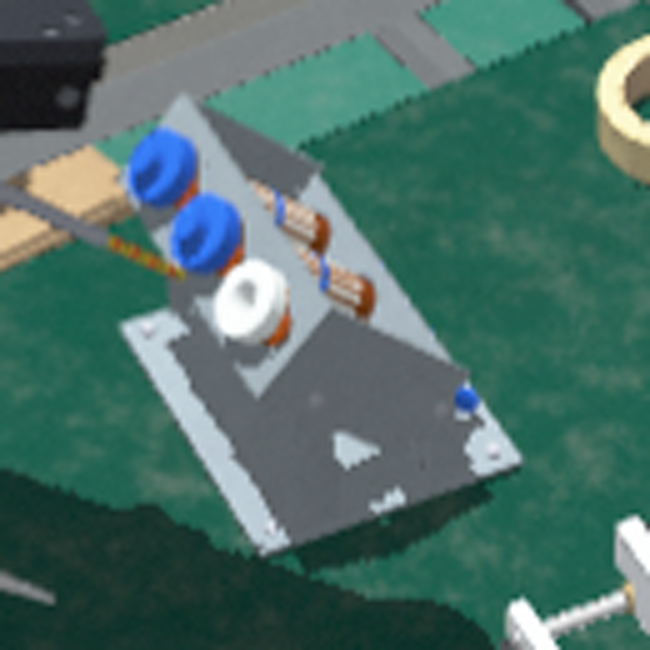

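View pics/ti0.png

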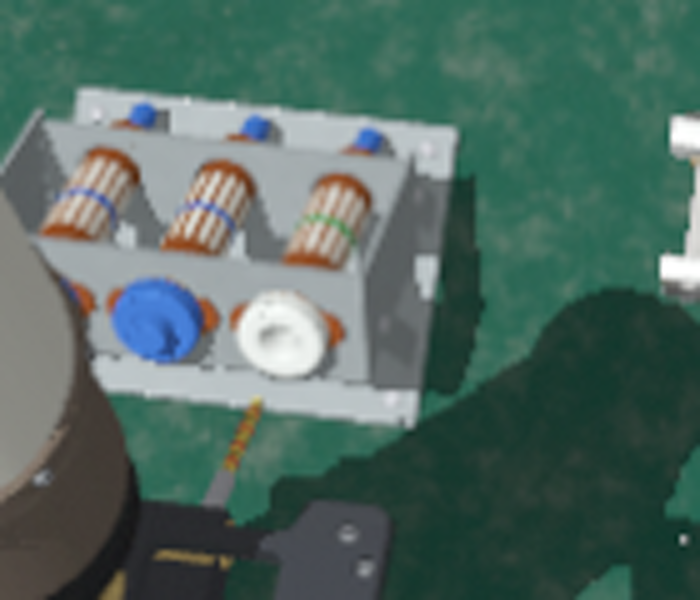

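Run:
```python
from cell import env
from h import *
T=Cam(env.camera_info('top'));S=Cam(env.camera_info('scene'))
b=np.array([.5261,.1264,.122]);_,_,G=ins_pose(b,np.radians(-7.7),.15)
bo=tri([T,S],[(206.4,256.6),(249.6,170)]);to=tri([T,S],[(201.4,269.8),(236.1,164.9)])
pt=b-.0341*G[:,0]
r=(bo-to)-(b-pt);print(bo,to,pt,'rel err (bush-tip) along,lat,slant',G.T@r)
```

```text
[0.52819884 0.12592811 0.11959553] [0.49963336 0.1292383  0.14553894] [0.50220507 0.12963072 0.14611234] rel err (bush-tip) along,lat,slant [0.00457509 0.00054703 0.00198557]
```

Run:
```python
from cell import env
from h import *
b=np.array([.5261,.1264,.122]);a=np.radians(-7.7)
p,o,G=ins_pose(b,a,.15)
b2=b+G@np.array([0,.0003,.001])
p,o,G=ins_pose(b2,a,.12);env.move_linear(p,v=.08)
p,o,G=ins_pose(b2,a,.085);print(env.move_linear(p,v=.04,stop_force=2.5));env.sleep(.2)
s=env.read_state();print(s['t'],s['tcp_pos']-p,G.T@s['wrist_force'],s['moment'],s['opening'])
inf=env.camera_info('wrist');im=env.snapshot('wrist');cv2.imwrite('pics/wi1.png',im[:,:,::-1])
np.save('wi1.npy',np.array([inf,s],dtype=object),allow_pickle=True)
crop(im,266,0,386,120,5,'pics/wi1c.png')
S=env.snapshot('scene');crop(S,200,110,330,240,5,'pics/si1.png')
```

```text
False
25.2 [-1.01544300e-05  5.92757482e-05  2.33330052e-04] [ 0.74752176 -0.77020651 -0.67359041] [-0.14021974 -0.67829866  0.01492659] 0.013364323458073975
```

View pics/wi1c.png

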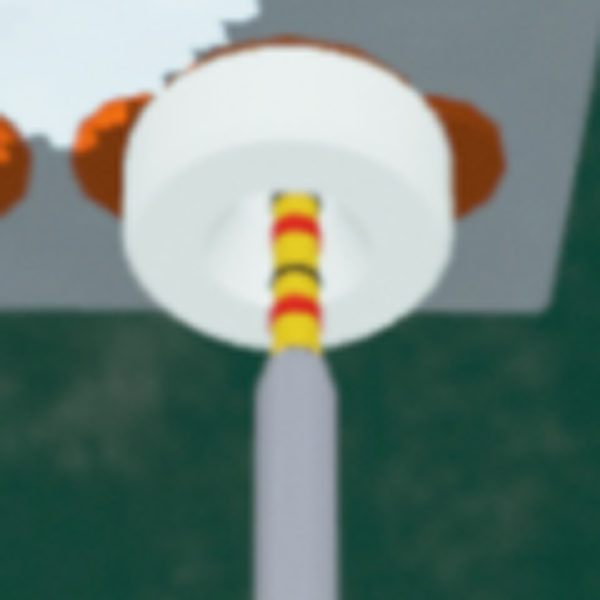

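View pics/si1.png

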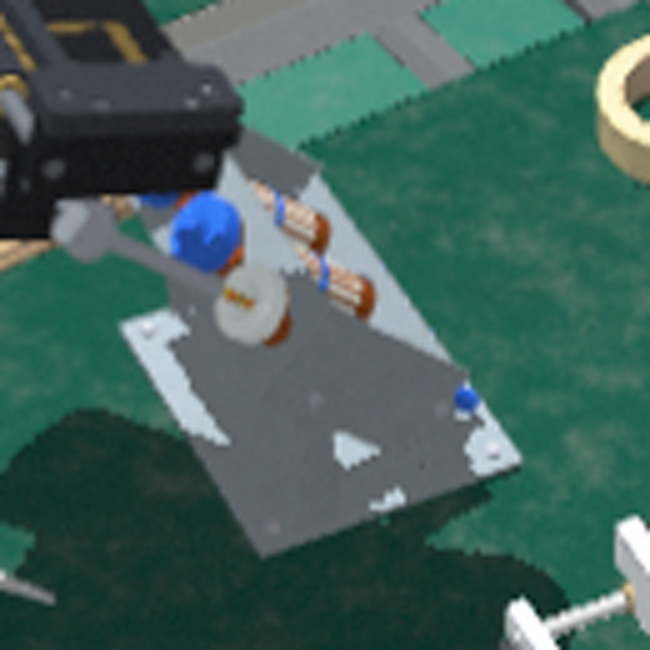

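Run:
```python
from h import *
from scipy.optimize import least_squares
inf,s=np.load('wi1.npy',allow_pickle=True);W=Cam(inf)
Rt=R.from_euler('xyz',s['ee_rot']).as_matrix();tcp=s['tcp_pos']
b=np.array([.5261,.1264,.122]);_,_,G=ins_pose(b,np.radians(-7.7),.15)
t=np.linspace(0,2*np.pi,360)
def ext(c,r): 
    q=W.proj(c+r*(np.cos(t)[:,None]*G[:,1]+np.sin(t)[:,None]*G[:,2]));return np.array([q[:,0].min(),q[:,0].max(),q[:,1].min(),q[:,1].max()])
px=lambda v,o:(np.array(v)+.5)/5-.5+np.array(o)
obs=px([123,455,140,352],[266,266,0,0])
f=least_squares(lambda c:ext(c,.017)-obs,b)
obs2=px([207,372,190,308],[266,266,0,0]);f2=least_squares(lambda c:ext(c,.0085)-obs2,b)
g0=tcp+Rt@HT;ga=Rt@GX
print('gauge dir in G',G.T@ga)
for n,q,o in (('outer',f,obs),('funnel',f2,obs2)):
    c=q.x;r=c-g0;k=r@ga;e=G.T@(r-k*ga);print(n,c,q.fun.round(2),'collar dist',k-.042,'axis->bush lat,slant mm',e[1:]*1e3)
print('sleeve cols pred',W.proj([g0+x*ga for x in (.042,.09,.112)]),'obs col',px(296,266))
c=f.x
im=cv2.imread('pics/wi1c.png')
for r in (.017,.0085):
    P=c+r*(np.cos(t)[:,None]*G[:,1]+np.sin(t)[:,None]*G[:,2])
    cv2.polylines(im,[np.round((W.proj(P)-[266,0]+.5)*5-.5).astype(int)],True,(0,0,255),1)
q=W.proj([g0+x*ga for x in np.linspace(.1,.16,30)]);cv2.polylines(im,[np.round((q-[266,0]+.5)*5-.5).astype(int)],False,(255,0,0),1)
cv2.imwrite('pics/ov2.png',im)
```

```text
gauge dir in G [9.99999868e-01 3.05198996e-04 4.12859476e-04]
outer [0.52437328 0.12623284 0.11988637] [ 0.71 -0.71 -0.96  1.12] collar dist 0.08549213904692779 axis->bush lat,slant mm [-0.78196078 -3.88531178]
funnel [0.52534596 0.12602809 0.12643643] [-0.23  0.23  0.33 -0.35] collar dist 0.08156371250120581 axis->bush lat,slant mm [-0.85333197  1.44888784]
sleeve cols pred [[321.35968022 203.39708793]
 [321.64827319 109.3918417 ]
 [321.77628515  70.8977709 ]] obs col 324.8
```

View pics/ov2.png

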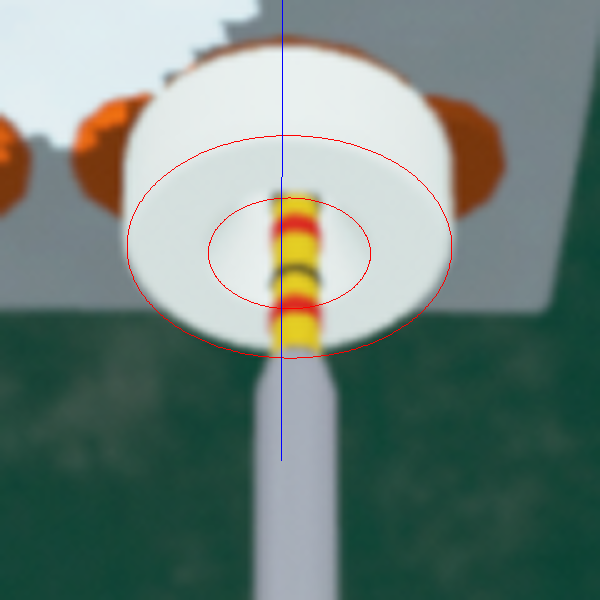

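```bash
python3 - <<'E'
from h import *
for n in ('wh0','wi1'):
    inf,s=np.load(n+'.npy',allow_pickle=True);W=Cam(inf)
    Rt=R.from_euler('xyz',s['ee_rot']).as_matrix();print((Rt.T@(W.c-s['tcp_pos'])).round(4),(Rt.T@W.Rm.T).round(4).tolist())
    print(HT, W.proj([s['tcp_pos']+Rt@(HT+.09*GX)]))
E
grep -n "^HT\|^GX" h.py
```

```text
[ 0.068  -0.0006 -0.1943] [[0.0006, -0.9678, -0.2516], [1.0, 0.0006, 0.0], [0.0001, -0.2516, 0.9678]]
[ 0.      -0.00045 -0.043  ] [[325.09925102 110.8622607 ]]
[ 0.0675  0.001  -0.193 ] [[0.0007, -0.9677, -0.252], [1.0, 0.0007, 0.0003], [-0.0001, -0.252, 0.9677]]
[ 0.      -0.00045 -0.043  ] [[321.64827319 109.3918417 ]]
34:HT=np.array([0,-.00045,-.043])
35:GX=np.array([np.cos(L),0,np.sin(L)]) # gauge axis in tool (sgn -1)
```

Run:
```python
from cell import env
from h import *
b=np.array([.5261,.1264,.122]);a=np.radians(-7.7)
_,o,G=ins_pose(b,a,.15)
p0=env.read_state()['tcp_pos']+.0007*G[:,1]
env.move_linear(p0,v=.02);env.sleep(.1)
f=[]
for i in range(6): f.append(G.T@env.read_state()['wrist_force']);env.sleep(.02)
print(np.mean(f,0),np.std(f,0))
res={}
for ax in (2,1):
    r=[]
    for sg in (1,-1):
        hit=env.move_linear(p0+sg*.006*G[:,ax],v=.012,stop_force=2.0)
        s=env.read_state();d=G[:,ax]@(s['tcp_pos']-p0);r.append(d);print(ax,sg,hit,d,G.T@s['wrist_force'],s['t'])
        env.move_linear(p0,v=.03)
    p0=p0+G[:,ax]*np.mean(r)
env.move_linear(p0,v=.02);env.sleep(.1);s=env.read_state();print(p0.tolist(),G.T@s['wrist_force'],s['t'],s['opening'])
np.save('p0.npy',p0)
```

```text
[ 0.9009645  -0.16370196 -0.38105284] [0.46907608 0.32877694 0.43523712]
2 1 True 0.0035376262916997424 [ 1.32182327  0.46418011 -0.74327208] 26.2
2 -1 True -0.003456806147926508 [-0.72428324  0.46982331  1.42717913] 26.85
1 1 True 0.0038515763647211016 [ 0.26442195 -1.11378892  1.28035814] 27.6
1 -1 True -0.0029864135316212317 [-0.67538804  2.04011047  0.59719615] 28.2833
[0.42549383345806235, 0.14104615271547907, 0.17157851397227622] [ 0.93656312  0.65571863 -0.41155495] 28.9083 0.013338793673579524
```

Run:
```python
from cell import env
from h import *
_,o,G=ins_pose(np.zeros(3),np.radians(-7.7),.15)
p0=np.load('p0.npy');gx=G[:,0]
def rep(n,h):
    s=env.read_state();d=G.T@(s['tcp_pos']-p0);print(n,h,(d*1e3).round(2),(G.T@s['wrist_force']).round(2),s['moment'].round(2),round(s['t'],2),s['opening'].round(4))
h=env.move_linear(p0+.045*gx,v=.04,stop_force=5);rep('A',h)
if not h:
    h=env.move_linear(p0+.074*gx,v=.04,stop_force=8);rep('B',h)
    if not h:
        h=env.move_linear(p0+.096*gx,v=.012,stop_force=6.5);rep('C',h);env.sleep(.1);rep('C2',h)
im=env.snapshot('wrist');cv2.imwrite('pics/wj.png',im[:,:,::-1]);crop(im,266,100,386,270,4,'pics/wjc.png')
S=env.snapshot('scene');crop(S,200,110,330,240,5,'pics/sj.png')
```

```text
Traceback (most recent call last):
AttributeError: 'float' object has no attribute 'round'
```

Run:
```python
from cell import env
from h import *
_,o,G=ins_pose(np.zeros(3),np.radians(-7.7),.15)
p0=np.load('p0.npy');gx=G[:,0]
def rep(n,h):
    s=env.read_state();d=G.T@(s['tcp_pos']-p0);print(n,h,(d*1e3).round(2),(G.T@s['wrist_force']).round(2),s['moment'].round(2),round(s['t'],2),round(s['opening'],4));return d[0]
d=rep('A','?')
if d>.043:
    h=env.move_linear(p0+.074*gx,v=.04,stop_force=8);rep('B',h)
    if not h:
        h=env.move_linear(p0+.096*gx,v=.012,stop_force=6.5);rep('C',h);env.sleep(.1);rep('C2',h)
im=env.snapshot('wrist');cv2.imwrite('pics/wj.png',im[:,:,::-1]);crop(im,266,100,386,270,4,'pics/wjc.png')
S=env.snapshot('scene');crop(S,200,110,330,240,5,'pics/sj.png')
```

```text
A ? [44.82  0.08  0.16] [ 1.41  0.63 -1.11] [-0.08 -0.71 -0.02] 30.18 0.0139
B False [7.444e+01 3.000e-02 4.000e-02] [-0.23  0.   -0.65] [-0.11 -0.71 -0.  ] 31.06 0.0138
C True [83.17 -0.31 -0.97] [-1.55 -0.12 -0.39] [-0.06 -0.37 -0.  ] 32.02 0.0138
C2 True [83.18 -0.38 -1.32] [-0.92  0.16  1.12] [-0.06 -0.58  0.  ] 32.12 0.0141
```

View pics/wjc.png

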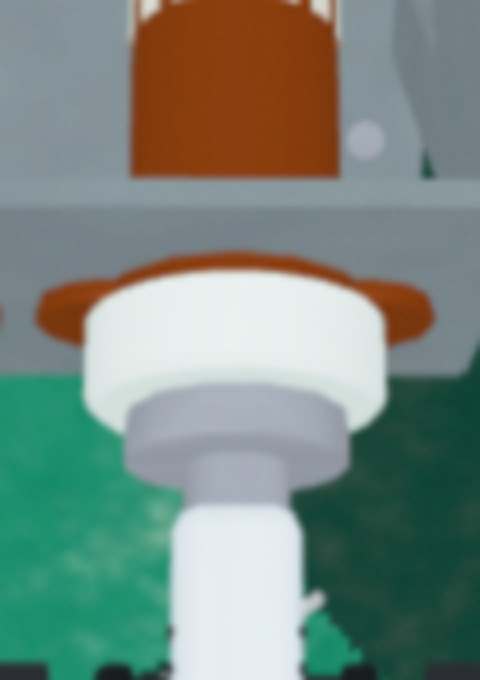

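View pics/sj.png

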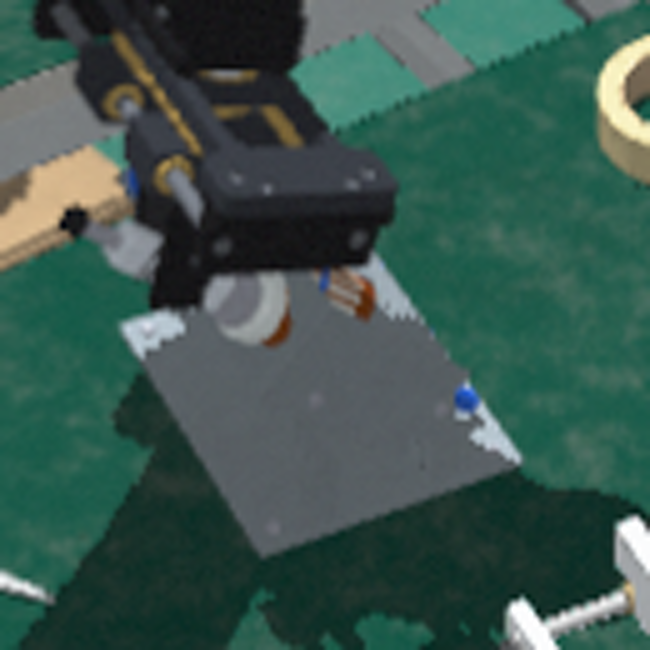

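Run:
```python
from cell import env
from h import *
_,o,G=ins_pose(np.zeros(3),np.radians(-7.7),.15)
p0=np.load('p0.npy');gx=G[:,0]
def rep(n,h):
    s=env.read_state();d=G.T@(s['tcp_pos']-p0);print(n,h,(d*1e3).round(2),(G.T@s['wrist_force']).round(2),s['ee_rot'].round(4),round(s['t'],2),round(s['opening'],4));return d
rep('pre',0);print(o)
p=env.read_state()['tcp_pos']
h=env.move_linear(p0+.0835*gx,v=.02,stop_force=8);rep('recenter',h)
h=env.move_linear(p0+.090*gx,v=.008,stop_force=9);rep('D',h);env.sleep(.05);rep('D2',h)
im=env.snapshot('wrist');crop(im,266,100,386,270,4,'pics/wkc.png')
```

```text
pre 0 [83.13 -0.38 -1.31] [-0.59 -0.11  0.78] [ 3.1358  0.309  -0.1374] 32.22 0.014
[ 3.14159265  0.29670597 -0.13439035]
recenter False [83.07 -0.27 -0.65] [-2.43 -0.28 -0.98] [ 3.1347  0.3121 -0.1377] 32.47 0.0138
D True [82.92 -0.44 -1.07] [-2.12  0.49  1.4 ] [ 3.1341  0.3153 -0.1372] 32.85 0.0136
D2 True [82.93 -0.47 -1.15] [-1.33  0.27  1.82] [ 3.134   0.3154 -0.1372] 32.9 0.0139
```

View pics/wkc.png

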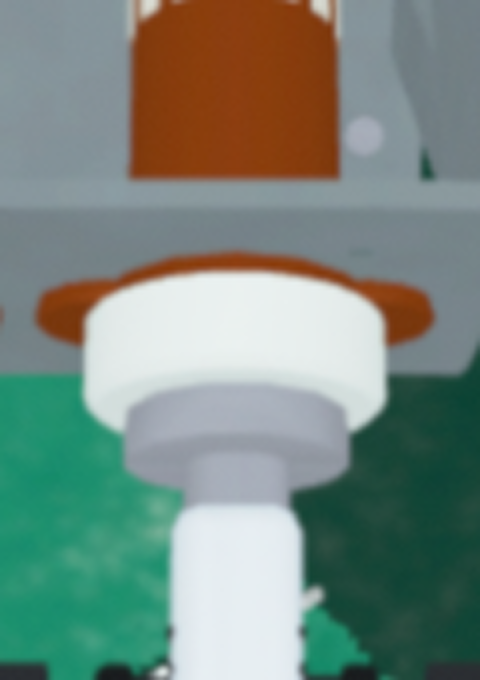

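Run:
```python
from cell import env
from h import *
_,o,G=ins_pose(np.zeros(3),np.radians(-7.7),.15)
p0=np.load('p0.npy');gx=G[:,0]
def rep(n,h):
    s=env.read_state();d=G.T@(s['tcp_pos']-p0);print(n,h,(d*1e3).round(2),(G.T@s['wrist_force']).round(2),s['ee_rot'].round(4),round(s['t'],2),round(s['opening'],4));return d
h=env.move_linear(p0+.0828*gx,attitude=o,v=.01,stop_force=10);env.sleep(.2);rep('realign',h)
h=env.move_linear(p0+.088*gx,attitude=o,v=.008,stop_force=9);rep('E',h)
im=env.snapshot('wrist');crop(im,266,100,386,270,4,'pics/wlc.png')
```

```text
realign False [ 8.287e+01 -4.000e-02 -2.100e-01] [ 0.73  0.46 -0.67] [ 3.1414  0.297  -0.1344] 33.59 0.0132
E True [83.58 -0.26 -0.79] [-1.76  0.1  -0.03] [ 3.1407  0.3006 -0.1342] 33.99 0.0137
```

View pics/wlc.png

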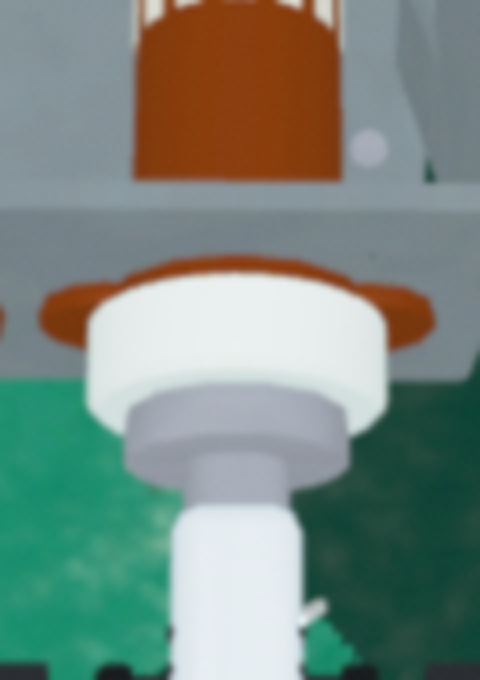

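Run:
```python
from cell import env
from h import *
_,o,G=ins_pose(np.zeros(3),np.radians(-7.7),.15)
p0=np.load('p0.npy');gx=G[:,0]
h=env.move_linear(p0-.05*gx,attitude=o,v=.06);s=env.read_state();print((G.T@s['wrist_force']).round(2),s['t'],s['opening'])
env.move_linear(p0-.05*gx+[0,0,.08],v=.12)
M,G2=toolR(np.radians(-20),0,L,-1)
col=np.array([.47,.0,.34]);p=col-.042*G2[:,0]-M@HT
print(p,rpy(M),env.solve_ik(p,rpy(M)))
env.move_ptp(p,rpy(M));env.sleep(.4)
s=env.read_state();print(s['t'],s['tcp_pos']-p,s['ee_rot'],s['qd'].max())
inf=env.camera_info('wrist');im=env.snapshot('wrist');cv2.imwrite('pics/wf.png',im[:,:,::-1]);crop(im,266,0,386,240,2.5,'pics/wfc.png')
Rt=R.from_euler('xyz',s['ee_rot']).as_matrix();W=Cam(inf);print(W.proj([s['tcp_pos']+Rt@(HT+x*GX) for x in (.042,.112,.13,.14)]),(Rt@GX))
S=env.snapshot('scene');cv2.imwrite('pics/sf.png',S[:,:,::-1]);T=env.snapshot('top');cv2.imwrite('pics/tf.png',T[:,:,::-1])
```

```text
[ 1.23  0.26 -0.64] 36.4167 0.013753689979343986
[0.44934884 0.00703753 0.30203325] [ 3.14159265 -0.48869219 -0.34906585] [ 0.66923246 -0.25388664 -0.69406526  0.52258048 -0.92838959  0.27727752]
38.35 [ 0.00048358  0.00033748 -0.00020828] [ 3.14067423 -0.48795208 -0.34888102] 0.0018468117446157862
[[321.05235062 204.41158465]
 [321.50491195  72.32696001]
 [321.61586689  42.95723974]
 [321.67629886  27.41148442]] [ 9.39608081e-01 -3.42251524e-01 -7.39937906e-04]
```

View pics/wf.png

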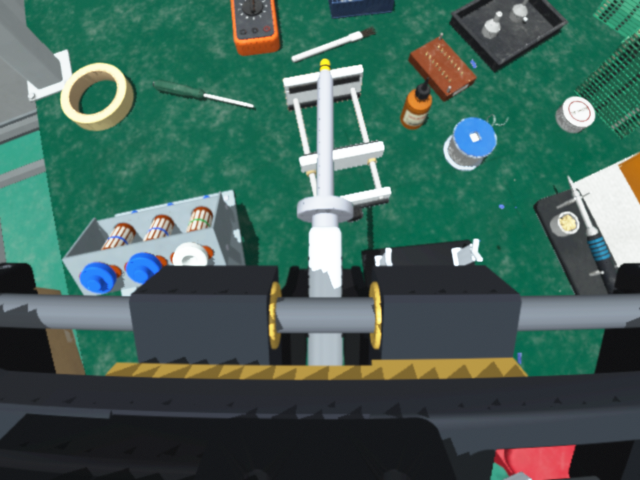

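View pics/wfc.png

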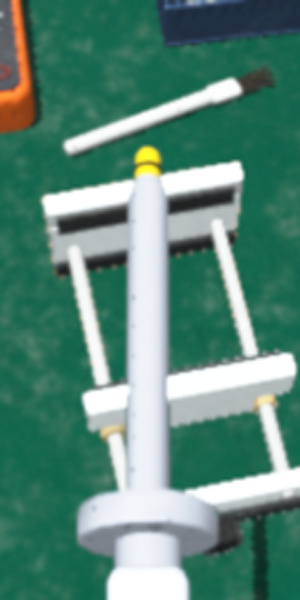

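View pics/sf.png

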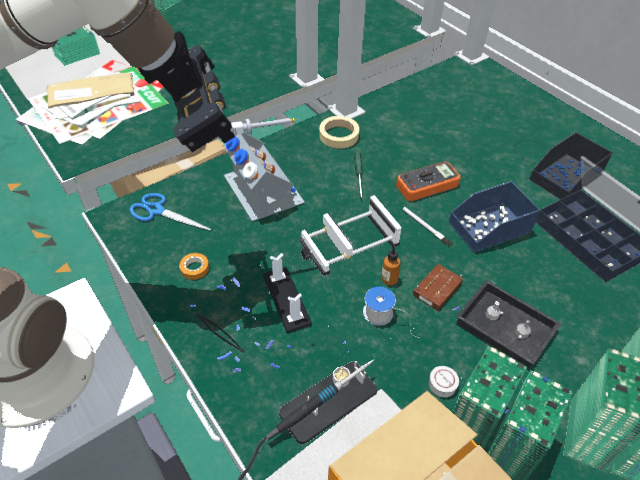

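Run:
```python
from cell import env
s=env.read_state();print(s['t'],s['opening'],abs(s['qd']).max());env.sign_off()
```

```text
38.5 0.013491337766551283 0.006805962482696149
the job is handed in; nothing more can be done
```

The measurement is done. I took the gauge from its cradle and pushed it down the open cartridge's bush until the collar stopped. I then drew it straight out and handed in at 38.5 s of the 58 s allowed. About 7 mm of plunger is left showing, by eye from the wrist picture, so it went in about 41 mm, within the 18–45 mm range given.

**Last checks:**
- **Grip:** the opening reads 13.5 mm on the 14 mm handle, and the fingers are on the handle, away from the plunger.
- **Pose:** the gauge axis is about 34 cm above the bench and level to within about 0.1° by the tool pose. In the wrist picture it sits in the hand as it did before the insertion, and the arm is still.
- **Seating:** each push with a 6.5–9 N limit stopped the gauge at the same depth within about 1 mm, and the pictures show the collar on the bush.
- **Surroundings:** the bench items looked unmoved in the last scene picture.

**What went wrong or disagreed:**
- **First grasp:** it failed. The fingers closed on top of the handle and rolled the gauge about 35° in the cradle. I tilted the gripper to match the roll, reached about 25 mm deeper and gripped the flat sides.
- **Finger length:** the fingers appear to end about 25–30 mm short of the stated TCP, so I worked with that offset.
- **Camera readings:** the wrist camera's pose differed by 1–2 mm between readings. I therefore centred the gauge by lightly touching the bore walls with the plunger before inserting.
- **Pressing tilt:** the tool tilted by up to about 1° while pressing. I straightened it and seated the collar again at about 0.2° before withdrawing.

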